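# Load the slide carrier onto the free rails

### The job

Pick up the slide carrier by its upright grip and slide it onto the one free pair of rails in the left-hand rack, the rack nearer the microscope. Push it in gently, without forcing it, until its rear edge meets the friction-held stop inside and presses that stop back by just 2 to 6 mm, then let go and leave it there. Leave the petri dish, the glue stick and the phone where they are.

Things in the scene. Friction and masses are not known exactly. Their poses are not given: they have to be found in the camera images.
- carrier: slide carrier, 110 g: plain aluminium sheet 80 (x) by 96 (y) by 3 mm with three glass slides on it, and at its front (-x) a 26 mm wide, 3 mm thick tongue that reaches to x = -110 mm and bears an upright grey grip. Origin: centre of the sheet's underside; x points from the grip to the rear edge, which enters the rack first; z up
- carrier_grip (a point): on the carrier's grip, a block 36 long (x), 10 thick (y), 30 mm high standing on the tongue; this point is mid length and thickness, 24 mm above the sheet's underside, 9 mm below the grip's top, at x = -90 mm, y = 0 of the carrier
- carrier_rear (a point): middle of the carrier's rear edge (x = +40 mm of the carrier, mid thickness). More than 20 N between carrier and rack is forcing it
- rack_a: fixed sheet rack, open at the front (its -x side), 114 deep, 108 wide, 112 mm high; origin on its underside, mid width, 55 mm behind the front face; x points into the rack, z up. It has four rail pairs, tops at 22, 48, 74 and 100 mm above the desk; three hold fixed sheets, one is free: the SECOND from below (48 mm)
- rack_b: fixed sheet rack, open at the front (its -x side), 114 deep, 108 wide, 112 mm high; origin on its underside, mid width, 55 mm behind the front face; x points into the rack, z up. It has four rail pairs, tops at 22, 48, 74 and 100 mm above the desk; three hold fixed sheets, one is free: the THIRD from below (74 mm)
- rack_a_mouth (a point): mouth of rack_a's free rail pair: on the front face, mid width, level with the rails' tops (48 mm). In both racks the side walls stand 100 mm apart (2 mm beside the sheet each side), rails reach 9 mm inward, and guides above leave a 7 mm high slot; rail and guide flare open over the first 10 mm
- rack_b_mouth (a point): the same for rack_b's free rail pair (74 mm). In both racks a 60 mm wide stop bar stands across the free slot, its face somewhere 70 to 90 mm behind the mouth (other each time, not measured). Friction holds it: pushing it takes about 6 N, it stays where it is left and has 12 mm or more to go before it bottoms
- petri_1: clear petri dish with lid, 61 mm wide, 15 mm high, a bystander
- glue_stick: upright glue stick, 25 mm wide, 90 mm high, a bystander
- phone: black phone lying flat, 147 x 72 x 8 mm, a bystander

How it is judged (in metres and radians):
On the way, in this order (a step that is already met when the one before it is completed fails the run):
1. the carrier is lifted clear of the desk (height (world z) of carrier above 0.03 m), for 0.2 s.
2. its rear edge is at least 20 mm inside the free rail pair of the left-hand rack (((y of rack_a in the frame of rack_b above 0 m and y of carrier_rear in the frame of rack_a between -0.006 and 0.006 m and z of carrier_rear in the frame of rack_a between 0.045 and 0.057 m and x of carrier_rear in the frame of rack_a above -0.035 m and angle between the x axis of carrier and the x axis of rack_a, either way round below 0.1 rad and x of carrier in the frame of rack_a below 0.05 m) or (y of rack_b in the frame of rack_a above 0 m and y of carrier_rear in the frame of rack_b between -0.006 and 0.006 m and z of carrier_rear in the frame of rack_b between 0.071 and 0.083 m and x of carrier_rear in the frame of rack_b above -0.035 m and angle between the x axis of carrier and the x axis of rack_b, either way round below 0.1 rad and x of carrier in the frame of rack_b below 0.05 m))), for 0.1 s.
At the end, for the whole second after the job is handed in: The carrier lies at rest on the free rail pair of the left-hand rack (rear edge within 6 mm of mid width, between the rail and its guide, straight within 0.1 rad, tilt below 0.12 rad), its rear edge at the stop (gap under 5 mm) and the stop pushed back 1 to 8 mm from where it was; released (((y of rack_a in the frame of rack_b above 0 m and y of carrier_rear in the frame of rack_a between -0.006 and 0.006 m and z of carrier_rear in the frame of rack_a between 0.045 and 0.057 m and x of carrier_rear in the frame of rack_a above 0.012 m and angle between the x axis of carrier and the x axis of rack_a, either way round below 0.1 rad and x of carrier in the frame of rack_a below 0.05 m and distance of rack_a_pad from where it was at the start of the episode between 0.001 and 0.008 m and x of rack_a_pad in the frame of carrier_rear below 0.005 m) or (y of rack_b in the frame of rack_a above 0 m and y of carrier_rear in the frame of rack_b between -0.006 and 0.006 m and z of carrier_rear in the frame of rack_b between 0.071 and 0.083 m and x of carrier_rear in the frame of rack_b above 0.012 m and angle between the x axis of carrier and the x axis of rack_b, either way round below 0.1 rad and x of carrier in the frame of rack_b below 0.05 m and distance of rack_b_pad from where it was at the start of the episode between 0.001 and 0.008 m and x of rack_b_pad in the frame of carrier_rear below 0.005 m)) and linear speed of carrier below 0.01 m/s and angle between carrier's own z axis and vertical below 0.12 rad); the robot touches nothing.
It fails at once if the carrier is forced: over 20 N between it and rack_a (contact force between carrier and rack_a above 20 N).
It fails at once if the carrier is forced: over 20 N between it and rack_b (contact force between carrier and rack_b above 20 N).
It fails at once if petri_1 is moved by more than 20 mm (distance of petri_1 from where it was at the start of the episode above 0.02 m).
It fails at once if glue_stick is moved by more than 20 mm (distance of glue_stick from where it was at the start of the episode above 0.02 m).
It fails at once if phone is moved by more than 20 mm (distance of phone from where it was at the start of the episode above 0.02 m).
It also fails if it takes over 64 s, if anything falls off the work surface, if the arm or the gripper's body presses on something with over 40 N, if the wrist force passes 120 N, or if a joint passes its speed limit or range.

### The arm

A 6-joint arm with a two-finger parallel gripper is mounted at the origin on a cart in front of the work surface, level with it; the furniture and walls round the work are solid. World frame = base frame: x ahead of the robot, y to its left, z up, the work surface at z = 0. Lengths are in m, angles in degrees, forces in N, time in s.
With the tool pointing down it reaches from about 0.3 to 0.775 m from the base axis. Payload 14.6 kg.
Tool frame: the origin (TCP) lies where the fingers leave the gripper's body, on its centre line; the fingertips stand 97 mm ahead of it and the grasp point (between the pads) lies 78 mm ahead of it; z points along the fingers, y is the direction in which the jaws open and shut (so a half turn about z gives the same grasp; the last joint's range is limited). The gripper opens to 94 mm and grips with 3 to 60 N. Pads are 16 mm wide; open, the fingers measure 119 mm over their backs; the gripper's body (75 mm by 177 mm) begins 78 mm behind the grasp point.
Start: joints at [61.215, 17.183, 87.147, -0, 75.671, -3.816], TCP at [0.232, 0.499, 0.303] pointing down, gripper open.
Joint ranges: [-173.82, 173.82], [-45.26, 126.66], [13.44, 144.39], [-59.66, 239.66], [0, 175.72], [-146.38, 146.38]. Speed limits (degrees/s): [127.2, 127.2, 147.25, 180, 180, 180].

### API

Orientations are given as a 3x3 rotation matrix whose columns are the frame's x, y, z axes.
In Python, from bench import telemetry, vision, manip gives the robot as it stands. The module is installed in compiled form; this text tells all that it offers.
- The arm moves only by the tool move_arm, never from a script. Its argument "steps" is a list of rows, each an object of numbers: "x", "y", "z": the shift along the tool's x, y, z in cm; "wx", "wy", "wz": the turn, a rotation vector about the tool's x, y, z in rad; "fingers": the finger opening in cm, from 0 to 9.4. In form: [{"x": .., "y": .., "z": .., "wx": .., "wy": .., "wz": .., "fingers": ..}, ...]. A call has 1 to 5 rows; each row is the pose to reach, as a shift and turn from the pose measured when the call began, along the tool's axes at that moment; what a row does not reach only later rows make up. A row lasts 1/8 s, in which the tool goes at most 62.5 mm and 10.7 degrees, less where a joint would pass 70% of its speed; a pose out of reach is approached as far as the arm can. A call with a gripper value outside its range is refused whole. The fingers move at their own pace and stop on an object; the grip force is fixed at half the most. Time passes only in rows, so rows that repeat a pose let the fingers close. It gives the time, the measured TCP pose, the force and the opening at its end, in the units of the state.
- telemetry.observe(): the state, without advancing time (a new reading comes with each control period).
- vision.grab_frame(name): name is "side" or "top"; returns the picture (420x560x3 uint8, blue, green, red); there is no depth.
- vision.get_calibration(name): a dict with "mtx" (3x3 intrinsics, pixels), "rvec" (rotation vector, rad) and "tvec" (3), from world to camera coordinates, as OpenCV has them. Camera axes: x right, y down, z forward; pixel columns grow to the right and rows downward; lengths in m; the calibration is good to about 2 mm. A picture is of the moment at which its call begins. get_calibration takes no time and is no camera call.
- manip.finish_job(): hands the job in, once; it reports no verdict.
The state is a dict: "t": time; "joint_pos": joint angles; "joint_velocities": joint speeds; "joint_torque": joint torques, N m; "position": TCP position; "tcp_rot": TCP orientation; "contact_force": force on the tool from outside, world axes, zero at the start; "wrist_torque": the same for the moment, N m; "opening": finger opening in m.
Only numpy, scipy, OpenCV 4.12 (cv2) and the standard library are available. Lean on these libraries where they do the work, as an engineer would, in place of code of your own. Each camera call takes 0.05 s, during which the arm holds its last target.

## Working session

There is one attempt and no reset: what is moved stays moved. The work goes in short steps, Python scripts to look and compute and a tool call to move; the robot and the scene stay as the last step left them, time stands still between calls to the robot, and variables do not carry over. Pictures are saved under pics/ and viewed, and the job is handed in when it is done.

Besides the shell and the picture viewer there is one more tool, called after ">>>" as a command line: name --argument value ..., lists and objects as JSON in quotes. move_arm: Moves the arm, as the interface text tells. Its arguments: {"type":"object","properties":{"steps":{"type":"array"}},"required":["steps"]}

```bash
mkdir -p pics
cat > h.py <<'E'
import numpy as np, cv2
from bench import telemetry, vision, manip
def cal(n):
    c=vision.get_calibration(n); return np.array(c['mtx'],float),np.array(c['rvec'],float).ravel(),np.array(c['tvec'],float).ravel()
def proj(n,P):
    K,r,t=cal(n); return cv2.projectPoints(np.array(P,float).reshape(-1,3),r,t,K,None)[0].reshape(-1,2)
def plane(n,uv,z):
    K,r,t=cal(n); R=cv2.Rodrigues(r)[0]; C=-R.T@t
    out=[]
    for u,v in np.array(uv,float).reshape(-1,2):
        d=R.T@np.linalg.inv(K)@[u,v,1]; out.append(C+d*(z-C[2])/d[2])
    return np.array(out)
def tri(a,b):
    Ps=[]
    for n in('side','top'):
        K,r,t=cal(n); Ps.append(K@np.c_[cv2.Rodrigues(r)[0],t])
    X=cv2.triangulatePoints(Ps[0],Ps[1],np.array(a,float).reshape(-1,2).T,np.array(b,float).reshape(-1,2).T)
    return (X[:3]/X[3]).T
E
python3 - <<'E'
from h import *
np.set_printoptions(precision=4,suppress=True)
for n in('side','top'):
    im=vision.grab_frame(n); cv2.imwrite(f'pics/{n}0.png',im)
    K,r,t=cal(n); R=cv2.Rodrigues(r)[0]; print(n,K.tolist(),-R.T@t,R)
s=telemetry.observe(); print(s)
E
```

```text
side [[522.4669660410676, 0.0, 275.6691563892087], [0.0, 522.4669660410676, 213.01426515052708], [0.0, 0.0, 1.0]] [ 0.3786 -0.8714  0.9445] [[ 0.9839 -0.1784  0.0032]
 [-0.1176 -0.6617 -0.7405]
 [ 0.1343  0.7282 -0.6721]]
top [[510.21886552178665, 0.0, 277.6580172291341], [0.0, 510.21886552178665, 211.72499940540354], [0.0, 0.0, 1.0]] [0.249  0.086  1.4124] [[ 0.0015 -1.      0.0032]
 [-0.9769 -0.0021 -0.2138]
 [ 0.2138 -0.0028 -0.9769]]
{'t': 0.1, 'joint_pos': array([61.211 , 17.2144, 87.1769, -0.0005, 75.6703, -3.8163]), 'joint_velocities': array([-0.0081, -0.0972, -0.1068,  0.0271, -0.037 ,  0.0459]), 'joint_torque': array([  0.0019, -53.2639, -35.3286,   0.0709,   0.0235,  -0.    ]), 'position': array([0.2321, 0.4985, 0.3021]), 'tcp_rot': array([[-0.9065,  0.4222, -0.0005],
       [ 0.4222,  0.9065, -0.0009],
       [ 0.0001, -0.0011, -1.    ]]), 'contact_force': array([ 1.0417,  0.7215, -1.0418]), 'wrist_torque': array([ 0.0294, -0.0787,  0.0526]), 'opening': 0.09425520642711319}
```

View pics/side0.png

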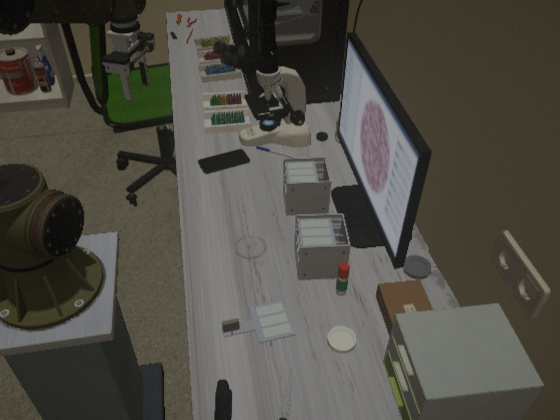

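View pics/top0.png

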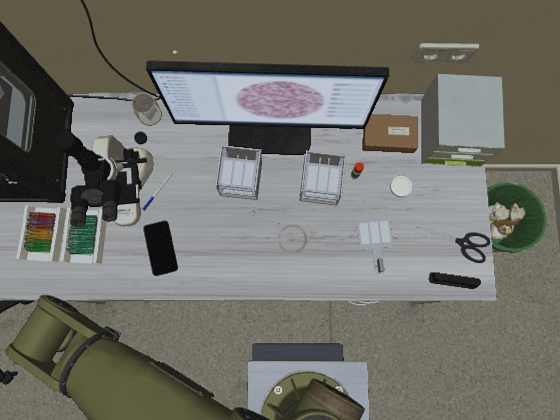

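The microscope is on the left, and the two racks are at top-view (240,172) and (322,178). The carrier is at (375,240), with its grip near (380,265). I'll zoom in next.

Run:
```python
import cv2,numpy as np
s=cv2.imread('pics/side0.png');t=cv2.imread('pics/top0.png')
def z(im,x,y,w,h,k,n): cv2.imwrite(n,cv2.resize(im[y:y+h,x:x+w],None,fx=k,fy=k,interpolation=cv2.INTER_CUBIC))
z(s,275,150,80,140,5,'pics/a.png') 
z(t,210,140,140,70,5.5,'pics/b.png')
z(s,215,295,85,50,9,'pics/c.png')
z(t,345,210,60,70,8,'pics/d.png')
```

```text
(no output)
```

View pics/a.png

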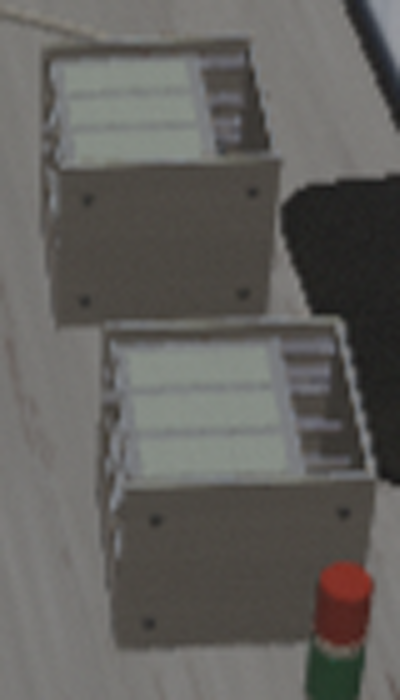

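View pics/b.png

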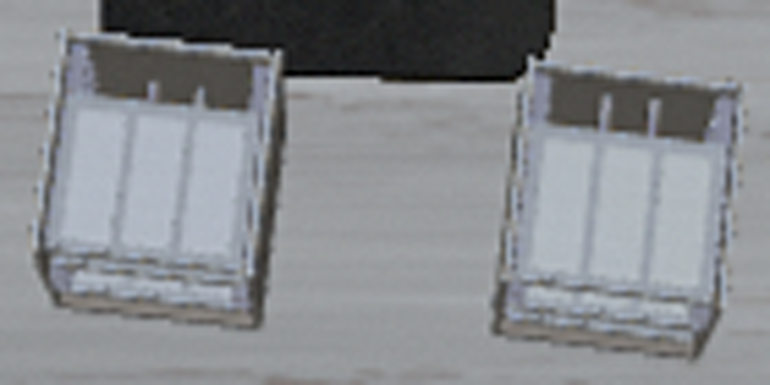

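View pics/c.png

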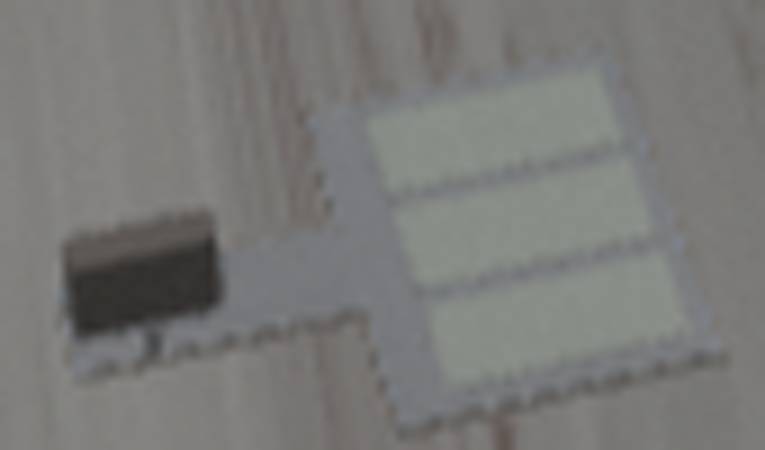

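View pics/d.png

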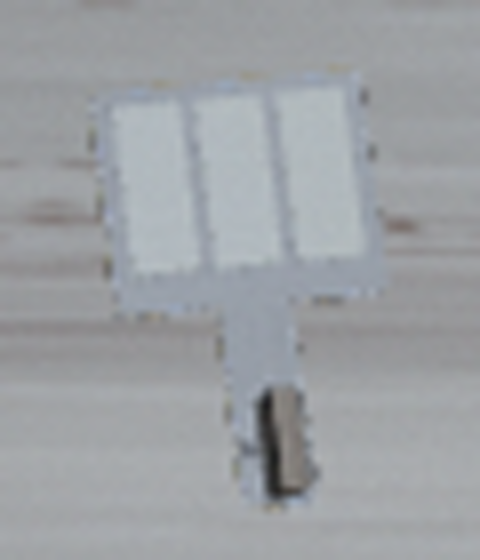

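```bash
cat > fit.py <<'E'
from h import *
from scipy.optimize import least_squares
def T(p,L):
    x,y,a=p[:3]; z=p[3] if len(p)>3 else 0
    L=np.array(L,float); c,s=np.cos(a),np.sin(a)
    return np.c_[x+c*L[:,0]-s*L[:,1], y+s*L[:,0]+c*L[:,1], L[:,2]+z]
def fit(obs,p0):
    # obs: list (view, local, uv)
    def f(p):
        return np.concatenate([(proj(n,T(p,[L]))[0]-uv) for n,L,uv in obs])
    r=least_squares(f,p0,loss='soft_l1'); return r.x,r.fun.reshape(-1,2)
def A(v): return np.array([275,150])+np.array(v)/5.
def B(v): return np.array([210,140])+np.array(v)/5.5
f,b,h=-.055,.059,.112; w=.054
E
python3 - <<'E'
from fit import *
np.set_printoptions(precision=4,suppress=True)
left=[('side',(f,w,h),A((42,45))),('side',(b,w,h),A((248,40))),('side',(b,-w,h),A((280,160))),('side',(f,-w,h),A((50,170))),('side',(f,-w,0),A((58,325))),('side',(b,-w,0),A((268,312))),
('top',(b,w,h),B((62,35))),('top',(b,-w,h),B((280,52))),('top',(f,w,h),B((38,250))),('top',(f,w,0),B((60,300))),('top',(f,-w,0),B((258,325)))]
right=[('side',(f,w,h),A((105,325))),('side',(b,w,h),A((342,320))),('side',(b,-w,h),A((375,482))),('side',(f,-w,h),A((122,488))),('side',(f,-w,0),A((115,645))),
('top',(b,w,h),B((530,60))),('top',(b,-w,h),B((740,88))),('top',(f,w,0),B((495,330))),('top',(f,-w,0),B((692,357)))]
for nm,o,p0 in(('L',left,[.6,.2,0,0]),('R',right,[.6,0,0,0])):
    p,r=fit(o,p0); print(nm,p,'\n',r)
E
```

```text
L [ 0.6536  0.1868 -0.103  -0.0043] 
 [[-0.2447 -0.366 ]
 [ 0.5415 -1.1695]
 [ 0.3285 -0.1662]
 [ 1.8508 -0.1282]
 [-0.4846  1.3402]
 [-0.3798  1.8569]
 [-0.007  -1.2556]
 [ 0.2082 -0.3287]
 [-1.1504  0.3112]
 [-0.6354  1.536 ]
 [ 0.8867  0.8461]]
R [ 0.6394 -0.0386 -0.1385 -0.0063] 
 [[-0.0761 -0.0688]
 [ 0.1841 -0.2707]
 [ 0.207  -0.154 ]
 [-0.105   0.0336]
 [-0.2935  1.509 ]
 [-0.5556 -0.9119]
 [ 1.1097 -0.6269]
 [-1.5236  0.5182]
 [ 0.1592  0.7706]]
```

```bash
cat > ov.py <<'E'
from fit import *
L=[.6536,.1868,-.103,-.004]; R=[.6394,-.0386,-.1385,-.006]
def over(src,view,p,box,k,out,zs,xs=(-.055,-.04,.04),yy=.05,box3d=True):
    im=cv2.imread(src) if isinstance(src,str) else src
    x,y,w_,h_=box; c=cv2.resize(im[y:y+h_,x:x+w_],None,fx=k,fy=k,interpolation=cv2.INTER_CUBIC)
    c=cv2.convertScaleAbs(c,alpha=1.4)
    raw=c.copy()
    def ln(a,b_,col):
        q=(proj(view,T(p,[a,b_]))-[x,y]+.5)*k; cv2.line(c,tuple(int(v) for v in q[0]),tuple(int(v) for v in q[1]),col,1)
    if box3d:
      for z in(0,h):
        for a,b_ in(((f,w),(b,w)),((b,w),(b,-w)),((b,-w),(f,-w)),((f,-w),(f,w))): ln((*a,z),(*b_,z),(0,255,255))
      for a in((f,w),(f,-w),(b,w),(b,-w)): ln((*a,0),(*a,h),(0,255,255))
    for z,col in zs:
        for xx in xs: ln((xx,yy,z),(xx,-yy,z),col)
    cv2.imwrite(out,np.hstack([raw,c]))
E
python3 - <<'E'
from ov import *
zs=[(.022,(0,0,255)),(.048,(0,255,0)),(.074,(255,0,0)),(.1,(255,0,255))]
over('pics/top0.png','top',L,(212,142,54,62),7,'pics/e.png',zs,xs=(-.045,.04))
over('pics/top0.png','top',R,(295,145,54,64),7,'pics/f.png',zs,xs=(-.045,.04))
over('pics/side0.png','side',L,(278,152,58,68),6,'pics/g.png',zs,xs=(.04,))
over('pics/side0.png','side',R,(290,210,64,72),6,'pics/i.png',zs,xs=(.04,))
E
```

```text
(no output)
```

View pics/e.png

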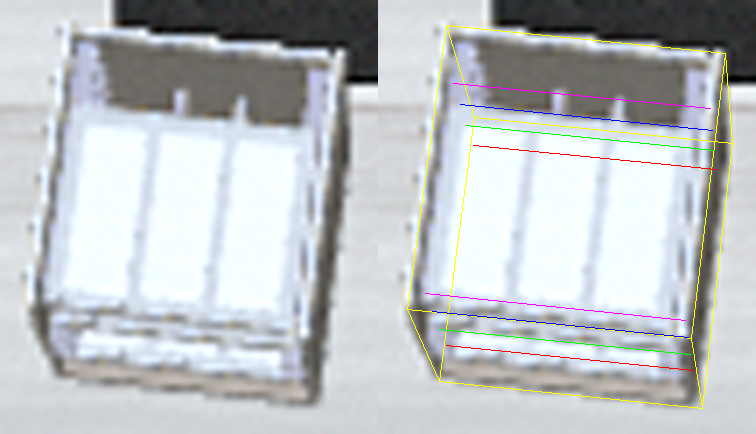

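View pics/f.png

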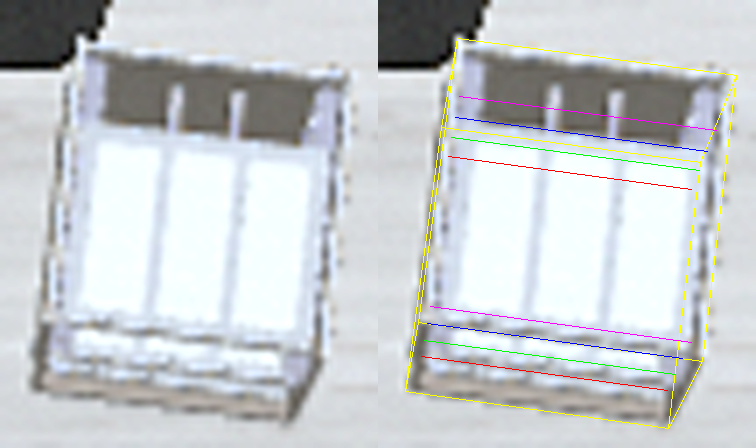

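View pics/g.png

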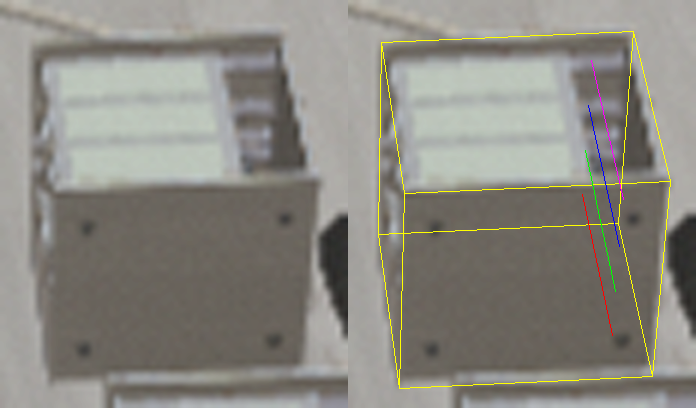

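View pics/i.png

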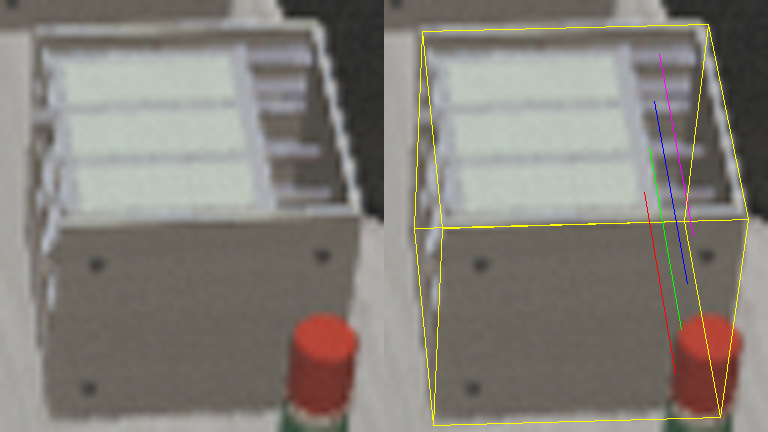

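Run:
```python
import sys
from ov import *
im=cv2.cvtColor(cv2.imread('pics/top0.png'),cv2.COLOR_BGR2GRAY)
g=cv2.imread('pics/top0.png')
outs=[]
for p in(L,R):
    # rectified: local frame, plane x'... sample the front plane (x=-.045) grid y,z
    ys=np.linspace(-.054,.054,300)[::-1]; zs=np.linspace(.14,-.01,300)
    G=np.array([[(-.045,y,z) for y in ys] for z in zs]).reshape(-1,3)
    q=proj('top',T(p,G)).reshape(300,300,2).astype(np.float32)
    o=cv2.remap(g,q[...,0],q[...,1],cv2.INTER_CUBIC)
    for z in(.022,.048,.074,.1):
        r=int((.14-z)/.15*299); cv2.line(o,(0,r),(12,r),(0,0,255),1)
    outs.append(o)
cv2.imwrite('pics/j.png',cv2.resize(np.hstack(outs),None,fx=1.3,fy=1.6))
```

```text
(no output)
```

View pics/j.png

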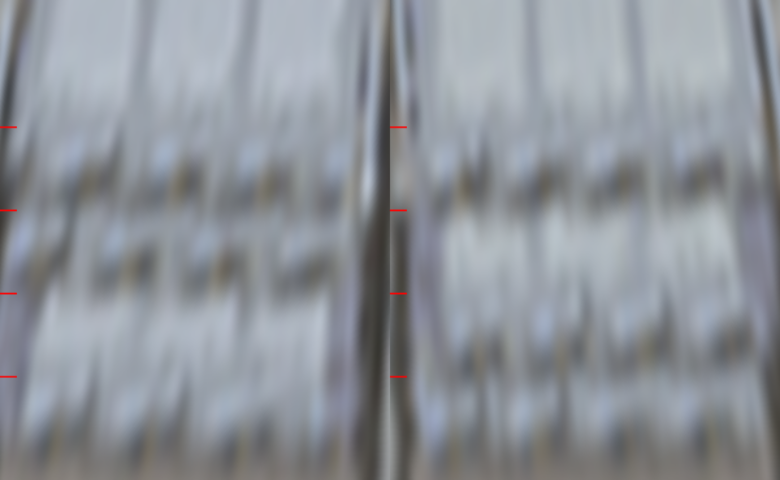

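Run:
```python
from fit import *
np.set_printoptions(precision=4,suppress=True)
def U(v,k,o): return (np.array(v)+.5)/k-.5+np.array(o)
C=lambda v:U(v,9,(215,295)); D=lambda v:U(v,8,(345,210))
A=lambda v:U(v,5,(275,150)); B=lambda v:U(v,5.5,(210,140))
z=.003;g=.033
car=[('side',(-.04,.048,z),C((310,112))),('side',(.04,.048,z),C((600,55))),('side',(.04,-.048,z),C((722,352))),('side',(-.04,-.048,z),C((398,425))),
('top',(.04,.048,z),D((100,98))),('top',(.04,-.048,z),D((360,75))),('top',(-.04,-.048,z),D((382,285))),('top',(-.04,.048,z),D((118,313)))]
gr=[('side',(-.108,.005,g),C((65,238))),('side',(-.072,.005,g),C((212,210))),('side',(-.072,-.005,g),C((217,242))),('side',(-.108,-.005,g),C((70,272))),
('top',(-.072,.005,g),D((272,388))),('top',(-.072,-.005,g),D((300,388))),('top',(-.108,-.005,g),D((312,487))),('top',(-.108,.005,g),D((280,492)))]
for nm,o in(('sheet',car),('sheet+grip',car+gr)):
  for p0 in([.45,-.15,0,0],[.45,-.15,0]):
    p,r=fit(o,p0); print(nm,p,np.abs(r).mean(), 'grip',T(p,[(-.09,0,.024)]),'\n',r.round(1).tolist())
left=[('side',(f,w,h),A((42,45))),('side',(b,w,h),A((248,40))),('side',(b,-w,h),A((280,160))),('side',(f,-w,h),A((50,170))),('side',(f,-w,0),A((58,325))),('side',(b,-w,0),A((268,312))),
('top',(b,w,h),B((62,35))),('top',(b,-w,h),B((280,52))),('top',(f,w,h),B((38,250))),('top',(f,w,0),B((60,300))),('top',(f,-w,0),B((258,325)))]
for p0 in([.6,.2,0,0],[.6,.2,0]):
    p,r=fit(left,p0); print('L',p,r.round(1).tolist())
s=np.concatenate
print('grip tri',tri([C((140,240))],[D((291,438))]))
```

```text
sheet [ 0.4952 -0.1901  0.0859 -0.0035] 0.5880402594191114 grip [[ 0.4055 -0.1978  0.0205]] 
 [[-0.5, -0.0], [1.5, -1.0], [0.2, 0.3], [-0.1, 0.5], [-1.3, -0.5], [-0.0, -0.4], [1.0, 1.3], [-0.2, 0.6]]
sheet [ 0.4948 -0.1913  0.0879] 0.7049917345040217 grip [[ 0.4051 -0.1992  0.024 ]] 
 [[-0.7, -0.5], [1.4, -1.6], [0.1, -0.2], [-0.2, 0.1], [-0.7, -0.5], [0.6, -0.5], [1.7, 1.2], [0.5, 0.7]]Traceback (most recent call last):
  File "<stdin>", line 13, in <module>
  File "fit.py", line 11, in fit
    r=least_squares(f,p0,loss='soft_l1'); return r.x,r.fun.reshape(-1,2)
    return func(*args, **kwargs)
    result = trf(vector_fun.fun, vector_fun.jac, x0, f0, J0, lb, ub, ftol, xtol,
                 gtol, max_nfev, x_scale, loss_function, tr_solver,
                 tr_options.copy(), verbose, callback=callback_wrapped)
    return trf_no_bounds(
        fun, jac, x0, f0, J0, ftol, xtol, gtol, max_nfev, x_scale,
        loss_function, tr_solver, tr_options, verbose, callback=callback)
    f_new = fun(x_new)
    self._update_fun()
    ~~~~~~~~~~~~~~~~^^
    self.f = self.fun_wrapped(xp_copy(self.x))
             ~~~~~~~~~~~~~~~~^^^^^^^^^^^^^^^^^
    return np.atleast_1d(self.fun(x))
                         ~~~~~~~~^^^
    return self.f(x, *self.args, **self.kwargs)
           ~~~~~~^^^^^^^^^^^^^^^^^^^^^^^^^^^^^^
  File "fit.py", line 10, in f
    return np.concatenate([(proj(n,T(p,[L]))[0]-uv) for n,L,uv in obs])
                            ~~~~^^^^^^^^^^^^
  File "h.py", line 6, in proj
    K,r,t=cal(n); return cv2.projectPoints(np.array(P,float).reshape(-1,3),r,t,K,None)[0].reshape(-1,2)
          ~~~^^^
  File "h.py", line 4, in cal
    c=vision.get_calibration(n); return np.array(c['mtx'],float),np.array(c['rvec'],float).ravel(),np.array(c['tvec'],float).ravel()
ValueError: time passes only in moves, steps and waits
```

```bash
python3 - <<'E'
from h import *
import json
json.dump({n:[c.tolist() for c in cal(n)] for n in('side','top')},open('cal.json','w'))
E
sed -i '3,5d' h.py; sed -i "2a import json\n_C={k:[np.array(a) for a in v] for k,v in json.load(open('cal.json')).items()}\ndef cal(n): return _C[n]\ndef proj(n,P):" h.py; sed -n 1,9p h.py
grep -q projectPoints h.py || sed -i '/^def proj/a\    K,r,t=cal(n); return cv2.projectPoints(np.array(P,float).reshape(-1,3),r,t,K,None)[0].reshape(-1,2)' h.py
python3 - <<'E'
from fit import *
np.set_printoptions(precision=4,suppress=True)
def U(v,k,o): return (np.array(v)+.5)/k-.5+np.array(o)
C=lambda v:U(v,9,(215,295)); D=lambda v:U(v,8,(345,210))
A=lambda v:U(v,5,(275,150)); B=lambda v:U(v,5.5,(210,140))
z=.003;g=.033
car=[('side',(-.04,.048,z),C((310,112))),('side',(.04,.048,z),C((600,55))),('side',(.04,-.048,z),C((722,352))),('side',(-.04,-.048,z),C((398,425))),
('top',(.04,.048,z),D((100,98))),('top',(.04,-.048,z),D((360,75))),('top',(-.04,-.048,z),D((382,285))),('top',(-.04,.048,z),D((118,313)))]
gr=[('side',(-.108,.005,g),C((65,238))),('side',(-.072,.005,g),C((212,210))),('side',(-.072,-.005,g),C((217,242))),('side',(-.108,-.005,g),C((70,272))),
('top',(-.072,.005,g),D((272,388))),('top',(-.072,-.005,g),D((300,388))),('top',(-.108,-.005,g),D((312,487))),('top',(-.108,.005,g),D((280,492)))]
for nm,o in(('sheet',car),('grip',gr),('sheet+grip',car+gr)):
  for p0 in([.45,-.15,0,0],[.45,-.15,0]):
    p,r=fit(o,p0); print(nm,p,np.abs(r).mean(), 'grip',T(p,[(-.09,0,.024)]),'\n',r.round(1).tolist())
left=[('side',(f,w,h),A((42,45))),('side',(b,w,h),A((248,40))),('side',(b,-w,h),A((280,160))),('side',(f,-w,h),A((50,170))),('side',(f,-w,0),A((58,325))),('side',(b,-w,0),A((268,312))),
('top',(b,w,h),B((62,35))),('top',(b,-w,h),B((280,52))),('top',(f,w,h),B((38,250))),('top',(f,w,0),B((60,300))),('top',(f,-w,0),B((258,325)))]
for p0 in([.6,.2,0,0],[.6,.2,0]):
    p,r=fit(left,p0); print('L',p,r.round(1).tolist())
print('grip tri',tri([C((140,240))],[D((291,438))]))
E
```

```text
import numpy as np, cv2
from bench import telemetry, vision, manip
import json
_C={k:[np.array(a) for a in v] for k,v in json.load(open('cal.json')).items()}
def cal(n): return _C[n]
def proj(n,P):
    K,r,t=cal(n); return cv2.projectPoints(np.array(P,float).reshape(-1,3),r,t,K,None)[0].reshape(-1,2)
def plane(n,uv,z):
    K,r,t=cal(n); R=cv2.Rodrigues(r)[0]; C=-R.T@t
sheet [ 0.4952 -0.1901  0.0859 -0.0035] 0.5880402594191114 grip [[ 0.4055 -0.1978  0.0205]] 
 [[-0.5, -0.0], [1.5, -1.0], [0.2, 0.3], [-0.1, 0.5], [-1.3, -0.5], [-0.0, -0.4], [1.0, 1.3], [-0.2, 0.6]]
sheet [ 0.4948 -0.1913  0.0879] 0.7049917345040217 grip [[ 0.4051 -0.1992  0.024 ]] 
 [[-0.7, -0.5], [1.4, -1.6], [0.1, -0.2], [-0.2, 0.1], [-0.7, -0.5], [0.6, -0.5], [1.7, 1.2], [0.5, 0.7]]
grip [ 0.4956 -0.1936  0.0563 -0.0042] 0.16335393656504849 grip [[ 0.4057 -0.1987  0.0198]] 
 [[-0.2, -0.0], [0.1, -0.1], [0.4, 0.1], [-0.0, 0.0], [-0.1, -0.1], [0.1, -0.3], [-0.1, 0.6], [0.2, 0.1]]
grip [ 0.4954 -0.1946  0.0593] 0.5002026338165795 grip [[ 0.4055 -0.1999  0.024 ]] 
 [[-0.4, -0.7], [-0.0, -0.8], [0.3, -0.6], [-0.2, -0.7]
[... 345 characters left out ...]
 [0.4, 0.2]]
sheet+grip [ 0.495  -0.1915  0.0907] 0.6111559997394798 grip [[ 0.4054 -0.1997  0.024 ]] 
 [[-0.7, -0.4], [1.5, -1.5], [0.3, -0.2], [0.0, 0.2], [-0.6, -0.6], [0.7, -0.7], [1.8, 1.1], [0.6, 0.6], [-0.5, -0.6], [-0.2, -1.1], [0.2, -1.0], [-0.2, -0.6], [0.3, -0.1], [0.5, -0.4], [0.8, 0.5], [1.1, 0.2]]
L [ 0.6534  0.1879 -0.1037 -0.0035] [[0.0, -0.4], [0.8, -1.2], [0.5, -0.3], [2.1, -0.2], [-0.3, 1.2], [-0.2, 1.8], [-0.0, -0.9], [0.2, 0.1], [-1.2, 0.7], [-0.6, 1.9], [0.9, 1.3]]
L [ 0.6526  0.1865 -0.1014] [[-0.2, -1.1], [0.7, -2.0], [0.5, -1.0], [1.9, -0.9], [-0.4, 0.7], [-0.2, 1.2], [0.3, -1.0], [0.6, -0.1], [-0.8, 0.7], [-0.3, 2.0], [1.4, 1.2]]
grip tri [[ 0.4057 -0.1987  0.0291]]
```

```bash
cat > go.py <<'E'
from h import *
from scipy.spatial.transform import Rotation as Ro
import sys
np.set_printoptions(precision=4,suppress=True)
def delta(pos,xang):
    s=telemetry.observe(); R=np.array(s['tcp_rot']); a=np.radians(xang)
    x=np.array([np.cos(a),np.sin(a),0]); z=np.array([0,0,-1.]); Rt=np.c_[x,np.cross(z,x),z]
    print('t',s['t'],'pos',s['position'],'F',s['contact_force'],'open',s['opening'])
    print('shift cm',R.T@(np.array(pos)-s['position'])*100,'rotvec',Ro.from_matrix(R.T@Rt).as_rotvec(), 'xang now',np.degrees(np.arctan2(R[1,0],R[0,0])))
if __name__=='__main__': v=[float(q) for q in sys.argv[1:]]; delta(v[:3],v[3])
E
python3 go.py .4055 -.199 .20 185
```

```text
t 0.1 pos [0.2321 0.4985 0.3021] F [ 1.0417  0.7215 -1.0418] open 0.09425520642711319
shift cm [-45.161  -55.8956  10.2695] rotvec [-0.001  -0.0003 -0.5231] xang now 155.02739912034986
```

>>> move_arm --steps '[{"x":-45.2,"y":-55.9,"z":10.3,"wz":-0.523,"fingers":6},{"x":-45.2,"y":-55.9,"z":10.3,"wz":-0.523,"fingers":6},{"x":-45.2,"y":-55.9,"z":10.3,"wz":-0.523,"fingers":6},{"x":-45.2,"y":-55.9,"z":10.3,"wz":-0.523,"fingers":6},{"x":-45.2,"y":-55.9,"z":10.3,"wz":-0.523,"fingers":6}]'

```text
validation failed for argument at $.st...
```

```bash
python3 go.py .4055 -.199 .20 185
```

```text
t 0.1 pos [0.2321 0.4985 0.3021] F [ 1.0417  0.7215 -1.0418] open 0.09425520642711319
shift cm [-45.161  -55.8956  10.2695] rotvec [-0.001  -0.0003 -0.5231] xang now 155.02739912034986
```

>>> move_arm --steps '[{"x":-3.9,"y":-4.8,"z":0.8,"wx":0,"wy":0,"wz":-0.1,"fingers":6},{"x":-7.8,"y":-9.6,"z":1.6,"wx":0,"wy":0,"wz":-0.2,"fingers":6},{"x":-11.7,"y":-14.4,"z":2.4,"wx":0,"wy":0,"wz":-0.3,"fingers":6},{"x":-15.6,"y":-19.2,"z":3.2,"wx":0,"wy":0,"wz":-0.4,"fingers":6},{"x":-19.5,"y":-24.0,"z":4.0,"wx":0,"wy":0,"wz":-0.5,"fingers":6}]'

```text
t: 0.72
position: [0.3075, 0.1967, 0.2621]
tcp_rot: [[-0.998, -0.068, -0.0], [-0.068, 0.998, -0.001], [0.0, -0.001, -1.0]]
contact_force: [1.5, 0.3, -0.0]
opening: 0.06
```

```bash
python3 go.py .4055 -.199 .20 185
```

```text
t 0.725 pos [0.3075 0.1967 0.2621] F [ 1.5096  0.2619 -0.0064] open 0.059987844603264735
shift cm [ -7.0907 -40.1421   6.2423] rotvec [-0.0008 -0.0003 -0.0192] xang now -176.1009724224628
```

>>> move_arm --steps '[{"x":-1.0,"y":-6.0,"z":0.9,"wx":0,"wy":0,"wz":-0.02,"fingers":6},{"x":-2.0,"y":-12.0,"z":1.8,"wx":0,"wy":0,"wz":-0.02,"fingers":6},{"x":-3.0,"y":-18.0,"z":2.7,"wx":0,"wy":0,"wz":-0.02,"fingers":6},{"x":-4.0,"y":-24.0,"z":3.6,"wx":0,"wy":0,"wz":-0.02,"fingers":6},{"x":-5.0,"y":-30.0,"z":4.5,"wx":0,"wy":0,"wz":-0.02,"fingers":6}]'

```text
t: 1.35
position: [0.3777, -0.1014, 0.2172]
tcp_rot: [[-0.996, -0.088, 0.0], [-0.088, 0.996, -0.001], [-0.0, -0.001, -1.0]]
contact_force: [0.9, 1.4, 0.0]
opening: 0.06
```

```bash
python3 go.py .4055 -.199 .20 185
```

```text
t 1.35 pos [ 0.3777 -0.1014  0.2172] F [0.8864 1.4386 0.0401] open 0.05998171885452654
shift cm [-1.913  -9.9672  1.7264] rotvec [-0.001   0.0002  0.0004] xang now -174.9755508338156
```

>>> move_arm --steps '[{"x":-1.0,"y":-5.0,"z":0.9,"wx":0,"wy":0,"wz":0,"fingers":5},{"x":-1.9,"y":-10.0,"z":1.7,"wx":0,"wy":0,"wz":0,"fingers":5},{"x":-1.9,"y":-10.0,"z":3.7,"wx":0,"wy":0,"wz":0,"fingers":5},{"x":-1.9,"y":-10.0,"z":4.7,"wx":0,"wy":0,"wz":0,"fingers":5}]'

```text
t: 1.85
position: [0.405, -0.1994, 0.1691]
tcp_rot: [[-0.996, -0.087, -0.001], [-0.087, 0.996, 0.0], [0.001, 0.0, -1.0]]
contact_force: [-0.8, -0.4, -0.4]
opening: 0.0498
```

Run:
```python
from h import *
for n,(x,y,w,h),k in(('side',(195,250,130,110),6),('top',(335,200,90,90),6.6)):
    im=vision.grab_frame(n); cv2.imwrite(f'pics/{n}1.png',im)
    cv2.imwrite(f'pics/{n}1z.png',cv2.resize(im[y:y+h,x:x+w],None,fx=k,fy=k,interpolation=cv2.INTER_CUBIC)[:600,:800])
s=telemetry.observe();print(s['position'])
p=np.array(s['position'])
for n in('side','top'): print(n,proj(n,[p+[0,0,-.097]]))
```

```text
[ 0.40503684 -0.19884873  0.16946315]
side [[228.8213514 308.6615153]]
top [[384.33624688 262.86304172]]
```

View pics/side1z.png

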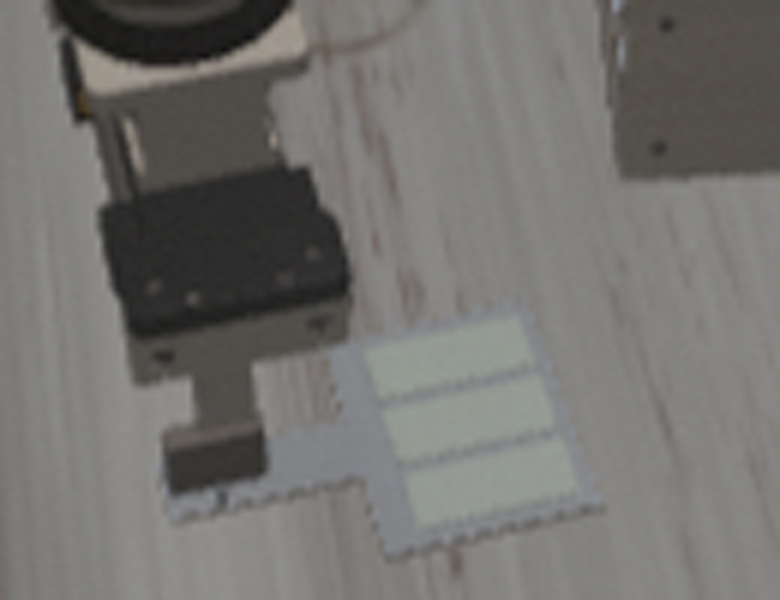

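View pics/top1z.png

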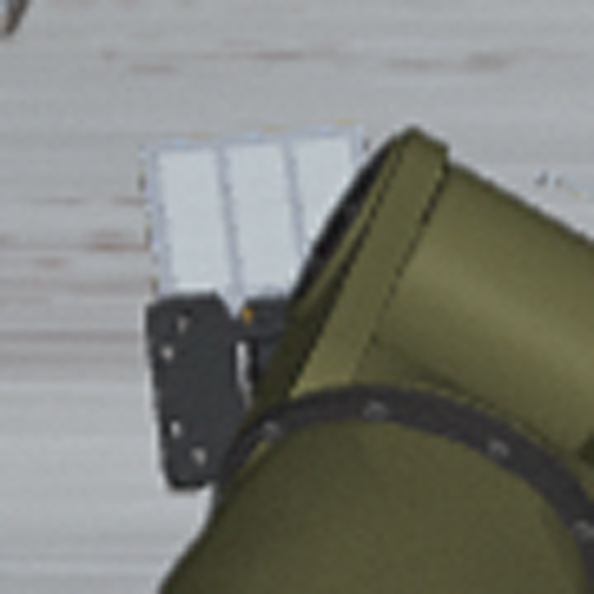

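Run:
```python
from h import *
p=np.array([ 0.40503684,-0.19884873 , 0.16946315]); y=np.array([-.087,.996,0]);x=np.array([.996,.087,0])
for s in(-1,1):
  for yy in(.025,.0375):
    for xx in(-.008,0,.008):
      q=proj('side',[p+s*yy*y+xx*x+[0,0,-.097],p+s*yy*y+xx*x+[0,0,-.06]]); print(s,yy,xx,((q+.5-[195,250])*6-.5).round(0).tolist())
```

```text
-1 0.025 -0.008 [[197.0, 417.0], [190.0, 349.0]]
-1 0.025 0 [[220.0, 412.0], [214.0, 344.0]]
-1 0.025 0.008 [[243.0, 407.0], [238.0, 339.0]]
-1 0.0375 -0.008 [[204.0, 447.0], [198.0, 379.0]]
-1 0.0375 0 [[228.0, 442.0], [222.0, 374.0]]
-1 0.0375 0.008 [[251.0, 436.0], [246.0, 369.0]]
1 0.025 -0.008 [[169.0, 304.0], [162.0, 235.0]]
1 0.025 0 [[191.0, 299.0], [185.0, 231.0]]
1 0.025 0.008 [[214.0, 294.0], [208.0, 226.0]]
1 0.0375 -0.008 [[162.0, 276.0], [155.0, 208.0]]
1 0.0375 0 [[184.0, 272.0], [178.0, 203.0]]
1 0.0375 0.008 [[207.0, 267.0], [200.0, 199.0]]
```

>>> move_arm --steps '[{"x":0,"y":0,"z":3.0,"wx":0,"wy":0,"wz":0,"fingers":5},{"x":0,"y":0,"z":5.5,"wx":0,"wy":0,"wz":0,"fingers":5},{"x":0,"y":0,"z":6.4,"wx":0,"wy":0,"wz":0,"fingers":4},{"x":0,"y":0,"z":6.4,"wx":0,"wy":0,"wz":0,"fingers":3}]'

```text
t: 2.45
position: [0.4052, -0.1987, 0.1059]
tcp_rot: [[-0.996, -0.089, -0.001], [-0.089, 0.996, 0.0], [0.001, 0.0, -1.0]]
contact_force: [-0.4, 0.4, -0.2]
opening: 0.0333
```

>>> move_arm --steps '[{"x":0,"y":0,"z":0,"wx":0,"wy":0,"wz":0,"fingers":2},{"x":0,"y":0,"z":0,"wx":0,"wy":0,"wz":0,"fingers":1.4},{"x":0,"y":0,"z":0,"wx":0,"wy":0,"wz":0,"fingers":0.5},{"x":0,"y":0,"z":0,"wx":0,"wy":0,"wz":0,"fingers":0.5},{"x":0,"y":0,"z":0,"wx":0,"wy":0,"wz":0,"fingers":0.5}]'

```text
t: 3.08
position: [0.4054, -0.1988, 0.1064]
tcp_rot: [[-0.996, -0.088, -0.001], [-0.088, 0.996, -0.0], [0.001, -0.0, -1.0]]
contact_force: [-0.7, 0.7, 6.5]
opening: 0.0096
```

>>> move_arm --steps '[{"x":0,"y":0,"z":-0.5,"wx":0,"wy":0,"wz":0,"fingers":0.5},{"x":0,"y":0,"z":-2.0,"wx":0,"wy":0,"wz":0,"fingers":0.5},{"x":0,"y":0,"z":-4.0,"wx":0,"wy":0,"wz":0,"fingers":0.5},{"x":0,"y":0,"z":-5.5,"wx":0,"wy":0,"wz":0,"fingers":0.5},{"x":0,"y":0,"z":-5.5,"wx":0,"wy":0,"wz":0,"fingers":0.5}]'

```text
t: 3.7
position: [0.4057, -0.199, 0.1626]
tcp_rot: [[-0.996, -0.088, 0.001], [-0.088, 0.996, -0.002], [-0.001, -0.002, -1.0]]
contact_force: [-0.7, -0.2, -1.2]
opening: 0.0099
```

```bash
python3 go.py .445 .2095 .161 174
```

```text
t 3.7 pos [ 0.4057 -0.199   0.1626] F [-0.721  -0.225  -1.1762] open 0.009946591554365676
shift cm [-7.5224 40.3418  0.1048] rotvec [-0.0015  0.0014  0.1933] xang now -174.92712249648258
```

>>> move_arm --steps '[{"x":-1.0,"y":4.0,"z":0,"wx":0,"wy":0,"wz":0,"fingers":0.5},{"x":-1.5,"y":10.0,"z":0,"wx":0,"wy":0,"wz":0.04,"fingers":0.5},{"x":-2.5,"y":16.0,"z":0,"wx":0,"wy":0,"wz":0.1,"fingers":0.5},{"x":-3.5,"y":22.0,"z":0,"wx":0,"wy":0,"wz":0.15,"fingers":0.5},{"x":-4.5,"y":27.0,"z":0,"wx":0,"wy":0,"wz":0.193,"fingers":0.5}]'

```text
t: 4.32
position: [0.4262, 0.0761, 0.1619]
tcp_rot: [[-0.994, 0.105, 0.001], [0.105, 0.994, -0.002], [-0.001, -0.001, -1.0]]
contact_force: [0.1, -0.4, -0.0]
opening: 0.0098
```

```bash
python3 go.py .445 .2095 .161 174
```

```text
t 4.325 pos [0.4262 0.0761 0.1619] F [ 0.0814 -0.3519 -0.0075] open 0.009771983964550927
shift cm [-0.461  13.4677  0.0666] rotvec [-0.0014  0.001  -0.0007] xang now 173.96175114802534
```

>>> move_arm --steps '[{"x":-0.2,"y":5.0,"z":0,"wx":0,"wy":0,"wz":0,"fingers":0.5},{"x":-0.4,"y":9.0,"z":0,"wx":0,"wy":0,"wz":0,"fingers":0.5},{"x":-0.5,"y":12.0,"z":0,"wx":0,"wy":0,"wz":0,"fingers":0.5},{"x":-0.5,"y":13.5,"z":0.1,"wx":0,"wy":0,"wz":0,"fingers":0.5},{"x":-0.5,"y":13.5,"z":0.1,"wx":0,"wy":0,"wz":0,"fingers":0.5}]'

```text
t: 4.95
position: [0.4452, 0.2098, 0.1601]
tcp_rot: [[-0.995, 0.104, -0.0], [0.104, 0.995, -0.002], [-0.0, -0.002, -1.0]]
contact_force: [0.5, 0.1, -1.2]
opening: 0.0096
```

```bash
python3 - <<'E'
from h import *
for n,(x,y,w,h),k in(('side',(225,135,120,90),6),('top',(205,130,80,100),6)):
    im=vision.grab_frame(n); cv2.imwrite(f'pics/{n}2.png',im)
    cv2.imwrite(f'pics/{n}2z.png',cv2.resize(im[y:y+h,x:x+w],None,fx=k,fy=k,interpolation=cv2.INTER_CUBIC))
E
python3 go.py .445 .2095 .161 174
```

```text
t 5.05 pos [0.4453 0.209  0.1604] F [-0.2315  0.28   -1.2157] open 0.009791803489133685
shift cm [ 0.034   0.0506 -0.0617] rotvec [-0.0019  0.0004 -0.0012] xang now 173.9337350288003
```

View pics/side2z.png

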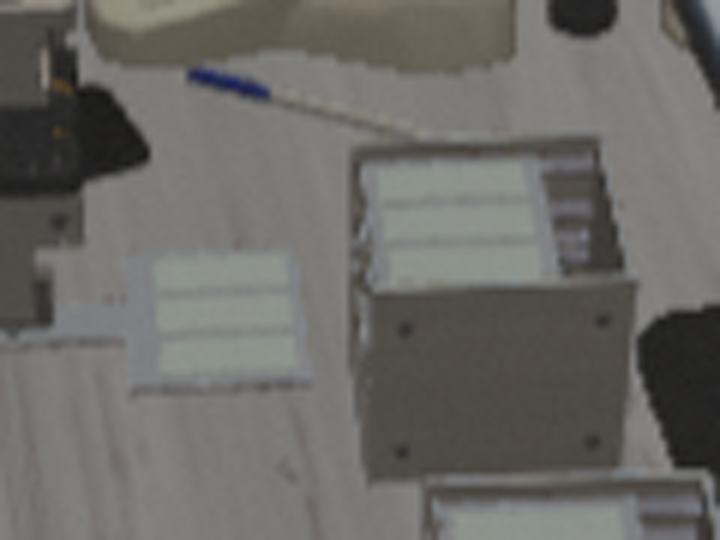

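View pics/top2z.png

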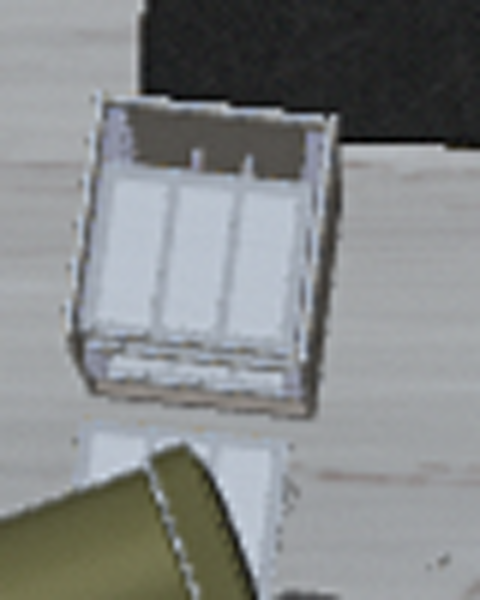

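```bash
cat > cmp.py <<'E'
from fit import *
np.set_printoptions(precision=4,suppress=True)
def U(v,k,o): return (np.array(v)+.5)/k-.5+np.array(o)
S=lambda v:U(v,6,(225,135)); P=lambda v:U(v,6,(205,130))
rk=[('side',(f,w,h),S((352,147))),('side',(b,w,h),S((598,138))),('side',(b,-w,h),S((636,280))),('side',(f,-w,h),S((370,290))),('side',(f,-w,0),S((368,480))),('side',(b,-w,0),S((620,463))),
('top',(b,w,h),P((100,95))),('top',(b,-w,h),P((338,118))),('top',(f,w,h),P((70,335))),('top',(f,w,0),P((92,390))),('top',(f,-w,0),P((310,415)))]
z=.003
ca=[('side',(-.04,.048,z),S((130,255))),('side',(.04,.048,z),S((295,250))),('side',(.04,-.048,z),S((308,378))),('side',(-.04,-.048,z),S((132,382))),
('top',(.04,.048,z),P((80,425))),('top',(.04,-.048,z),P((290,445)))]
pr,rr=fit(rk,[.65,.19,-.1,0]); pc,rc=fit(ca,[.53,.2,-.1,.05])
print('rack',pr,rr.round(1).tolist()); print('car',pc,rc.round(1).tolist())
c,s=np.cos(pr[2]),np.sin(pr[2]); d=pc[:2]-pr[:2]
print('carrier in rack frame', c*d[0]+s*d[1], -s*d[0]+c*d[1], 'dyaw',pc[2]-pr[2],'dz',pc[3]-pr[3])
# slides axis
zb=-.0037
top=plane('top',[P((205,183.5)),P((189.5,339))],.103+zb); cen=plane('top',[P((182.5,436))],.057+zb)
print('top sheet axis',top,'yaw',np.arctan2(*(top[0]-top[1])[[1,0]]),'carrier slide gap centre',cen)
e=(top[0]-top[1])[:2]; e/=np.linalg.norm(e); print('lateral off',e[0]*(cen[0]-top[1])[1]-e[1]*(cen[0]-top[1])[0])
E
python3 cmp.py
```

```text
rack [ 0.6533  0.1878 -0.1105 -0.0027] [[-0.1, -1.2], [0.9, -1.4], [0.5, -0.0], [0.3, 0.1], [-0.1, 1.0], [0.0, 1.9], [-0.2, -0.5], [-0.0, -0.1], [-1.1, 0.1], [-0.2, 1.3], [1.0, 1.3]]
car [ 0.5345  0.2027 -0.115   0.0507] [[-1.2, -0.5], [0.4, -0.7], [0.5, 0.6], [-0.8, 1.1], [0.0, -0.7], [-0.2, -0.1]]
carrier in rack frame -0.1197585948271179 0.001698998367917117 dyaw -0.004529847604710771 dz 0.053377149821446083
top sheet axis [[0.6783 0.1873 0.0993]
 [0.606  0.1928 0.0993]] yaw -0.07723908793008914 carrier slide gap centre [[0.5727 0.1989 0.0533]]
lateral off 0.0034827409393950247
```

Run:
```python
import cv2,numpy as np
t=cv2.imread('pics/top2.png'); s=cv2.imread('pics/side2.png')
def z(im,x,y,w,h,k,n):
    c=cv2.resize(im[y:y+h,x:x+w],None,fx=k,fy=k,interpolation=cv2.INTER_LANCZOS4); c=cv2.normalize(c,None,0,255,cv2.NORM_MINMAX)
    for u in range(0,w,5): cv2.putText(c,str(x+u),(int((u+.5)*k),8),0,.35,(0,0,255),1); cv2.line(c,(int((u+.5)*k),10),(int((u+.5)*k),14),(0,0,255),1)
    for v in range(0,h,5): cv2.putText(c,str(y+v),(0,int((v+.5)*k)),0,.35,(0,0,255),1)
    cv2.imwrite(n,c)
z(t,214,142,50,49,12,'pics/k.png'); z(t,214,180,50,30,14,'pics/l.png'); z(s,240,150,60,50,12,'pics/m.png'); z(s,280,155,55,50,12,'pics/n.png')
```

```text
(no output)
```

View pics/k.png

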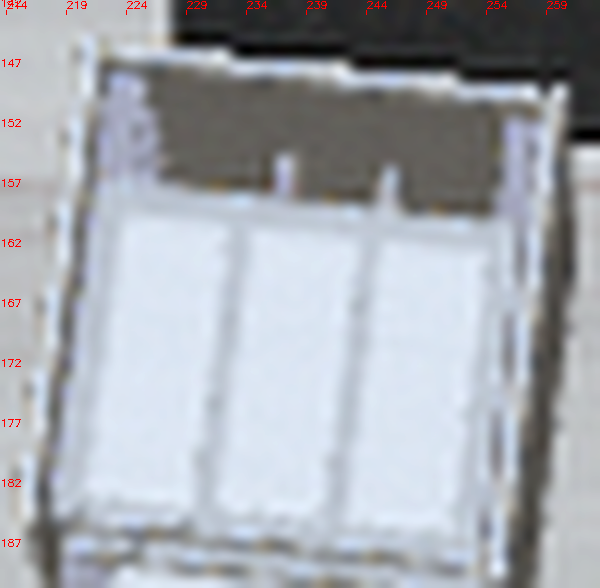

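View pics/l.png

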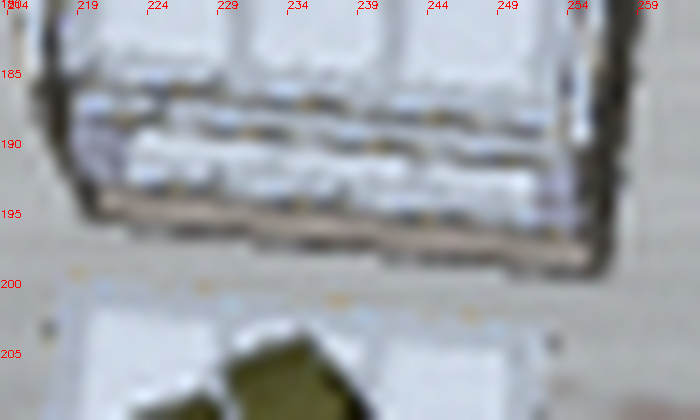

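View pics/m.png

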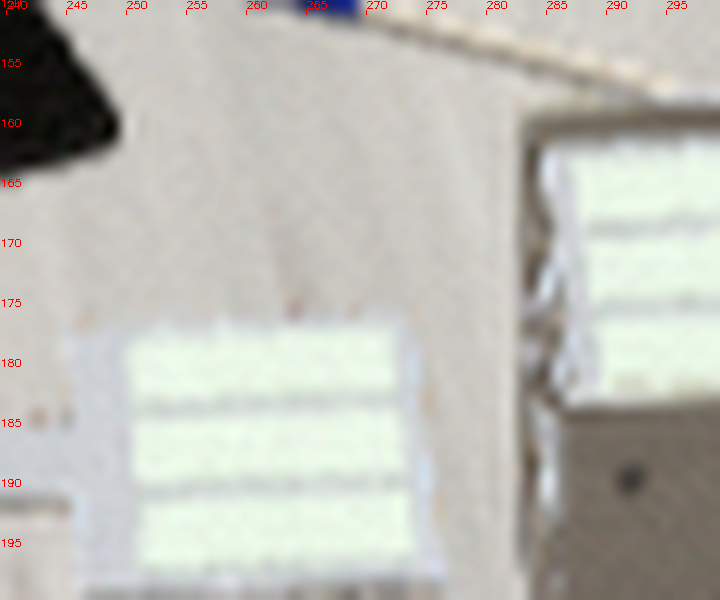

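View pics/n.png

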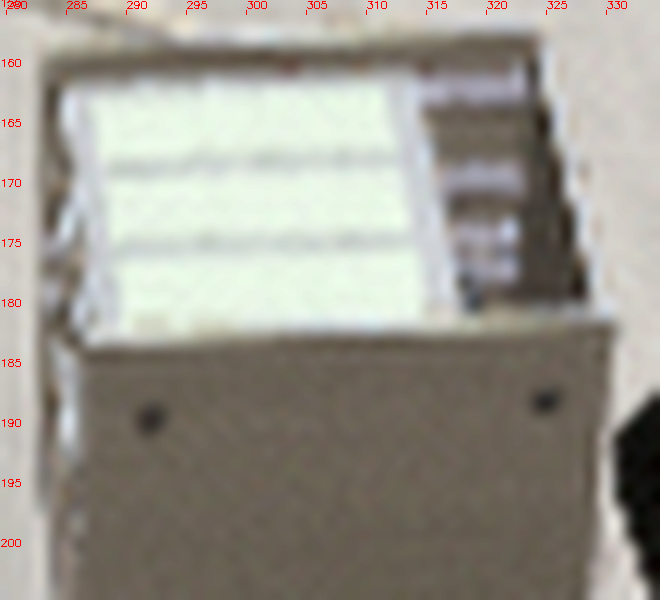

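Run:
```python
from fit import *
np.set_printoptions(precision=4,suppress=True)
def U(v,k,o): return (np.array(v)+.5)/k-.5+np.array(o)
K_=lambda v:U(v,12,(214,142)); L_=lambda v:U(v,14,(214,180)); M=lambda v:U(v,12,(240,150)); N=lambda v:U(v,12,(280,155))
for zb in(0,-.0035):
  rt=plane('top',[K_((304,232)),K_((270.5,504))],.104+zb)
  ct=plane('top',[L_((297,345))],.058+zb)
  rs=plane('side',[N((400,198)),N((114,205))],.104+zb)
  cs=plane('side',[M((397,439)),M((142,450))],.058+zb)
  rw=plane('side',[N((612,326)),N((85,349))],.112+zb)
  rf=plane('top',[L_((105,210)),L_((590,265))],0+zb); rb=plane('top',[K_((100,55)),K_((540,92))],.112+zb)
  for n,a in(('rack top',rt),('rack side',rs),('car side',cs),('rack wall',rw)): print(n,a[0][:2],a[1][:2],'yaw',np.arctan2(*(a[0]-a[1])[[1,0]]))
  for n,a in(('front bottom',rf),('back top',rb)): d=a[1]-a[0]; print(n,a[:,:2].tolist(),'yaw',np.arctan2(d[0],-d[1]),'len',np.linalg.norm(d))
  print('car top',ct[0])
  for yaw in(-.09,-.1,-.11):
    e=np.array([np.cos(yaw),np.sin(yaw)]); nrm=np.array([-e[1],e[0]])
    print(yaw,'lateral top',nrm@(ct[0]-rt.mean(0))[:2],'side',nrm@(cs.mean(0)-rs.mean(0))[:2])
```

```text
rack top [0.6747 0.1865] [0.6117 0.1928] yaw -0.09956914498849337
rack side [0.672  0.1837] [0.6099 0.1922] yaw -0.1353548841338553
car side [0.5668 0.196 ] [0.5102 0.2021] yaw -0.10748069806800363
rack wall [0.7032 0.1227] [0.5919 0.1346] yaw -0.10636647849628765
front bottom [[0.6079350016539636, 0.24362244342166864], [0.5966189486963436, 0.14465325073684732]] yaw -0.11384474951176049 len 0.09961402589608027
back top [[0.7134426267849872, 0.2322506779134427], [0.7049969015476287, 0.13378509145779757]] yaw -0.0855639473313629 len 0.09882713185577673
car top [0.5662 0.1991 0.058 ]
-0.09 lateral top 0.00247087159578611 side 0.001854496600755753
-0.1 lateral top 0.0016949354390181776 side 0.0008242093829954108
-0.11 lateral top 0.0009188297901187858 side -0.00020616025501638859
rack top [0.6759 0.1868] [0.6127 0.1931] yaw -0.09956914498849327
rack side [0.6732 0.1881] [0.6108 0.1966] yaw -0.1353548841338514
car side [0.5675 0.2002] [0.5107 0.2063] yaw -0.10748069806800563
rack wall [0.7046 0.1269] [0.5928 0.1388] yaw -0.10636647849628847
front bottom [[0.6088244288292759, 0.24401298165868673], [0.5974803335306947, 0.14479853315398653]] yaw -0.11384474951176034 len 0.09986087967885672
back top [[0.7146926376555509, 0.23264424536572095], [0.7062241804121678, 0.13391363486043883]] yaw -0.08556394733136335 len 0.09909312901926516
car top [0.567  0.1994 0.0545]
-0.09 lateral top 0.002464659119774855 side 0.0016287594465188172
-0.1 lateral top 0.0016863701533129044 side 0.0005940574351637525
-0.11 lateral top 0.0009079125512409247 side -0.00044070398143978076
```

>>> move_arm --steps '[{"x":-0.3,"y":-0.1,"z":0.4,"wx":0,"wy":0,"wz":0,"fingers":0.5},{"x":-0.8,"y":-0.1,"z":0.4,"wx":0,"wy":0,"wz":0,"fingers":0.5},{"x":-1.3,"y":-0.1,"z":0.4,"wx":0,"wy":0,"wz":0,"fingers":0.5},{"x":-1.8,"y":-0.1,"z":0.4,"wx":0,"wy":0,"wz":0,"fingers":0.5},{"x":-1.8,"y":-0.1,"z":0.4,"wx":0,"wy":0,"wz":0,"fingers":0.5}]'

```text
t: 5.68
position: [0.4634, 0.206, 0.1564]
tcp_rot: [[-0.994, 0.106, 0.0], [0.106, 0.994, -0.002], [-0.001, -0.002, -1.0]]
contact_force: [-0.5, 0.1, -1.0]
opening: 0.0101
```

```bash
python3 - <<'E'
import cv2
from h import *
t=vision.grab_frame('top'); s=vision.grab_frame('side'); cv2.imwrite('pics/top3.png',t); cv2.imwrite('pics/side3.png',s)
def z(im,x,y,w,h,k):
    c=cv2.resize(im[y:y+h,x:x+w],None,fx=k,fy=k,interpolation=cv2.INTER_LANCZOS4); c=cv2.normalize(c,None,0,255,cv2.NORM_MINMAX); return c
cv2.imwrite('pics/o.png',z(t,210,175,57,36,13)); cv2.imwrite('pics/p.png',z(s,245,150,60,50,12))
E
python3 go.py .463 .2075 .1564 174
```

```text
t 5.775 pos [0.463  0.206  0.1563] F [ 0.6055 -0.1653 -0.6102] open 0.009638151047331883
shift cm [ 0.0164  0.146  -0.009 ] rotvec [-0.002   0.0002 -0.0011] xang now 173.93439244800913
```

View pics/o.png

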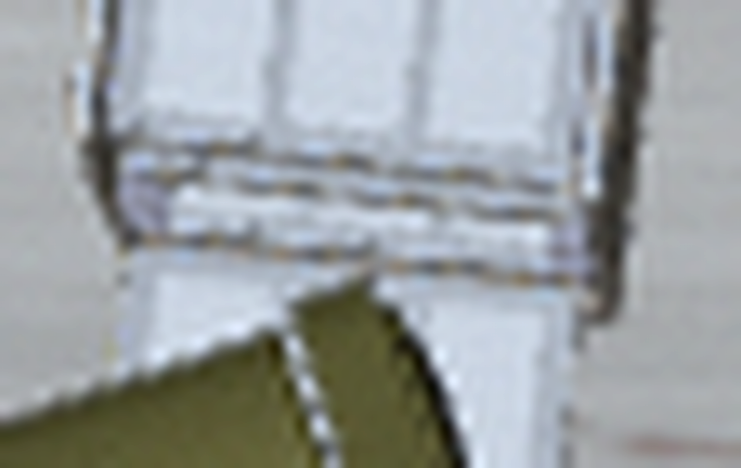

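View pics/p.png

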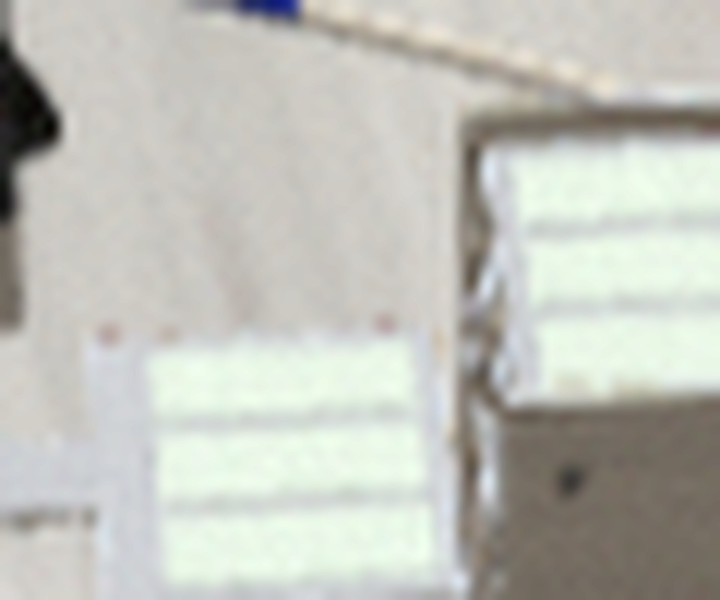

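>>> move_arm --steps '[{"x":-0.3,"y":0,"z":0,"wx":0,"wy":0,"wz":0,"fingers":0.5},{"x":-0.6,"y":0,"z":0,"wx":0,"wy":0,"wz":0,"fingers":0.5},{"x":-0.9,"y":0,"z":0,"wx":0,"wy":0,"wz":0,"fingers":0.5},{"x":-1.2,"y":0,"z":0,"wx":0,"wy":0,"wz":0,"fingers":0.5}]'

```text
t: 6.28
position: [0.4752, 0.2047, 0.1563]
tcp_rot: [[-0.994, 0.106, 0.0], [0.106, 0.994, -0.002], [-0.0, -0.002, -1.0]]
contact_force: [0.3, -1.1, -1.5]
opening: 0.0096
```

```bash
python3 -c "
from h import *
s=telemetry.observe();print(s['contact_force'],s['wrist_torque'],s['position'])"
```

```text
[ 0.27508232 -1.06211213 -1.49774906] [0.06834957 0.04892467 0.03029197] [0.47518337 0.20474345 0.15632683]
```

No contact yet, about 5 mm into the flare. I'll keep going in small steps.

>>> move_arm --steps '[{"x":-0.3,"y":0,"z":0,"wx":0,"wy":0,"wz":0,"fingers":0.5},{"x":-0.6,"y":0,"z":0,"wx":0,"wy":0,"wz":0,"fingers":0.5},{"x":-0.9,"y":0,"z":0,"wx":0,"wy":0,"wz":0,"fingers":0.5}]'

```text
t: 6.65
position: [0.4844, 0.2038, 0.1564]
tcp_rot: [[-0.994, 0.106, 0.0], [0.106, 0.994, -0.002], [-0.0, -0.002, -1.0]]
contact_force: [-0.7, 0.2, 0.1]
opening: 0.0097
```

>>> move_arm --steps '[{"x":-0.3,"y":0,"z":0,"wx":0,"wy":0,"wz":0,"fingers":0.5},{"x":-0.6,"y":0,"z":0,"wx":0,"wy":0,"wz":0,"fingers":0.5},{"x":-0.9,"y":0,"z":0,"wx":0,"wy":0,"wz":0,"fingers":0.5}]'

```text
t: 7.02
position: [0.4935, 0.2028, 0.1563]
tcp_rot: [[-0.994, 0.106, 0.0], [0.106, 0.994, -0.002], [-0.0, -0.002, -1.0]]
contact_force: [0.0, -0.2, -1.2]
opening: 0.0099
```

Run:
```python
import cv2
from h import *
t=vision.grab_frame('top'); s=vision.grab_frame('side'); cv2.imwrite('pics/top4.png',t); cv2.imwrite('pics/side4.png',s)
def z(im,x,y,w,h,k):
    c=cv2.resize(im[y:y+h,x:x+w],None,fx=k,fy=k,interpolation=cv2.INTER_LANCZOS4); c=cv2.normalize(c,None,0,255,cv2.NORM_MINMAX); return c
cv2.imwrite('pics/q.png',z(t,210,175,57,36,13)); cv2.imwrite('pics/r.png',z(s,245,150,60,50,12))
o=telemetry.observe();print(o['contact_force'],o['wrist_torque'],o['position'])
```

```text
[ 1.01488305 -0.19898572 -1.03028262] [0.06977627 0.07092897 0.08549789] [0.49354024 0.20274787 0.15632303]
```

View pics/q.png

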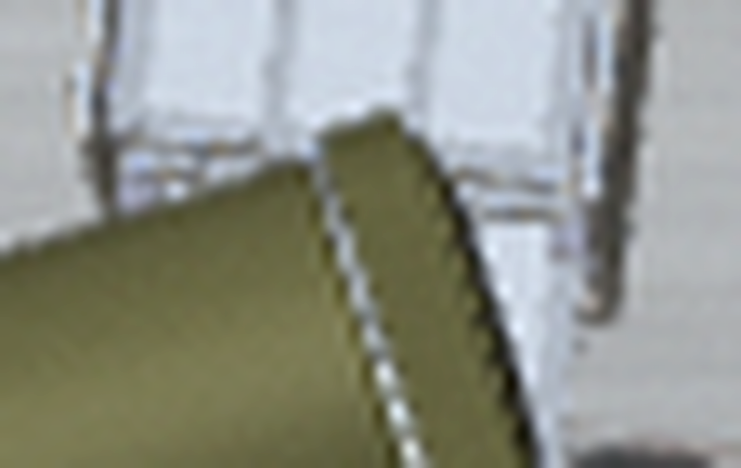

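View pics/r.png

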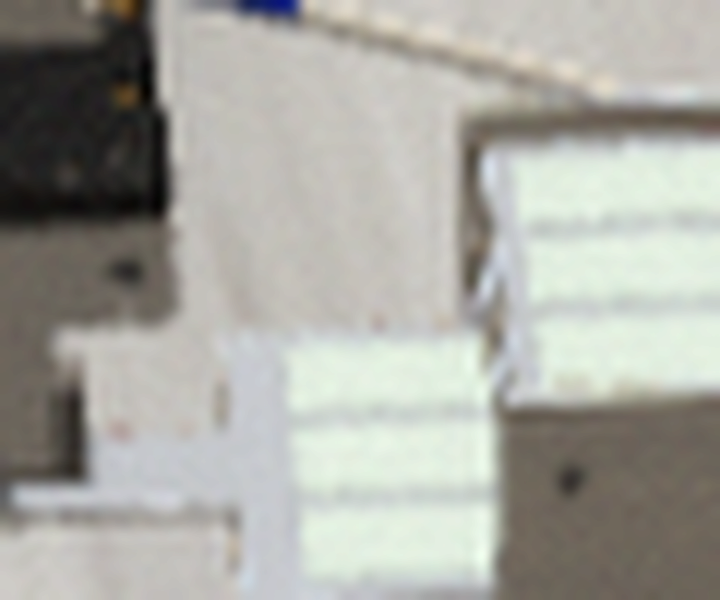

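>>> move_arm --steps '[{"x":-0.3,"y":0,"z":0,"wx":0,"wy":0,"wz":0,"fingers":0.5},{"x":-0.6,"y":0,"z":0,"wx":0,"wy":0,"wz":0,"fingers":0.5},{"x":-0.9,"y":0,"z":0,"wx":0,"wy":0,"wz":0,"fingers":0.5},{"x":-1.2,"y":0,"z":0,"wx":0,"wy":0,"wz":0,"fingers":0.5}]'

```text
t: 7.62
position: [0.5057, 0.2015, 0.1563]
tcp_rot: [[-0.994, 0.106, 0.0], [0.106, 0.994, -0.002], [-0.0, -0.002, -1.0]]
contact_force: [-0.8, -0.0, 0.2]
opening: 0.0099
```

>>> move_arm --steps '[{"x":-0.3,"y":0,"z":0,"wx":0,"wy":0,"wz":0,"fingers":0.5},{"x":-0.6,"y":0,"z":0,"wx":0,"wy":0,"wz":0,"fingers":0.5},{"x":-0.9,"y":0,"z":0,"wx":0,"wy":0,"wz":0,"fingers":0.5},{"x":-1.2,"y":0,"z":0,"wx":0,"wy":0,"wz":0,"fingers":0.5}]'

```text
t: 8.12
position: [0.5178, 0.2002, 0.1563]
tcp_rot: [[-0.994, 0.106, 0.0], [0.106, 0.994, -0.002], [-0.0, -0.002, -1.0]]
contact_force: [-0.4, -0.2, -0.8]
opening: 0.0099
```

Run:
```python
from h import *
o=telemetry.observe();print(o['contact_force'],o['wrist_torque'],o['position'])
```

```text
[-0.37251935 -0.20778142 -0.76077331] [ 0.03643334  0.04604979 -0.00706052] [0.51781656 0.20018631 0.15630928]
```

>>> move_arm --steps '[{"x":-0.3,"y":0,"z":0,"wx":0,"wy":0,"wz":0,"fingers":0.5},{"x":-0.6,"y":0,"z":0,"wx":0,"wy":0,"wz":0,"fingers":0.5},{"x":-0.9,"y":0,"z":0,"wx":0,"wy":0,"wz":0,"fingers":0.5},{"x":-1.2,"y":0,"z":0,"wx":0,"wy":0,"wz":0,"fingers":0.5}]'

```text
t: 8.62
position: [0.5299, 0.1989, 0.1563]
tcp_rot: [[-0.994, 0.106, 0.0], [0.106, 0.994, -0.002], [-0.0, -0.002, -1.0]]
contact_force: [-0.4, -0.1, -1.8]
opening: 0.0098
```

>>> move_arm --steps '[{"x":-0.2,"y":0,"z":0,"wx":0,"wy":0,"wz":0,"fingers":0.5},{"x":-0.4,"y":0,"z":0,"wx":0,"wy":0,"wz":0,"fingers":0.5}]'

```text
t: 8.88
position: [0.5341, 0.1984, 0.1563]
tcp_rot: [[-0.994, 0.106, 0.0], [0.106, 0.994, -0.002], [-0.0, -0.002, -1.0]]
contact_force: [-0.1, 0.4, -1.5]
opening: 0.0098
```

>>> move_arm --steps '[{"x":-0.15,"y":0,"z":0,"wx":0,"wy":0,"wz":0,"fingers":0.5},{"x":-0.3,"y":0,"z":0,"wx":0,"wy":0,"wz":0,"fingers":0.5}]'

```text
t: 9.12
position: [0.5371, 0.1981, 0.1563]
tcp_rot: [[-0.994, 0.106, 0.0], [0.106, 0.994, -0.002], [-0.0, -0.002, -1.0]]
contact_force: [-0.3, 1.0, -0.8]
opening: 0.0097
```

>>> move_arm --steps '[{"x":-0.1,"y":0,"z":0,"wx":0,"wy":0,"wz":0,"fingers":0.5},{"x":-0.2,"y":0,"z":0,"wx":0,"wy":0,"wz":0,"fingers":0.5}]'

```text
t: 9.38
position: [0.5391, 0.1979, 0.1563]
tcp_rot: [[-0.994, 0.106, 0.0], [0.106, 0.994, -0.002], [-0.0, -0.002, -1.0]]
contact_force: [-0.5, 0.5, -1.2]
opening: 0.0098
```

>>> move_arm --steps '[{"x":-0.1,"y":0,"z":0,"wx":0,"wy":0,"wz":0,"fingers":0.5},{"x":-0.2,"y":0,"z":0,"wx":0,"wy":0,"wz":0,"fingers":0.5}]'

```text
t: 9.62
position: [0.5412, 0.1977, 0.1563]
tcp_rot: [[-0.994, 0.106, 0.0], [0.106, 0.994, -0.002], [-0.0, -0.002, -1.0]]
contact_force: [-0.5, -0.1, -1.3]
opening: 0.0097
```

>>> move_arm --steps '[{"x":-0.1,"y":0,"z":0,"wx":0,"wy":0,"wz":0,"fingers":0.5},{"x":-0.2,"y":0,"z":0,"wx":0,"wy":0,"wz":0,"fingers":0.5}]'

```text
t: 9.88
position: [0.5432, 0.1975, 0.1563]
tcp_rot: [[-0.994, 0.106, 0.0], [0.106, 0.994, -0.002], [-0.0, -0.002, -1.0]]
contact_force: [0.5, -0.2, -0.6]
opening: 0.0098
```

>>> move_arm --steps '[{"x":-0.1,"y":0,"z":0,"wx":0,"wy":0,"wz":0,"fingers":0.5},{"x":-0.2,"y":0,"z":0,"wx":0,"wy":0,"wz":0,"fingers":0.5}]'

```text
t: 10.12
position: [0.5453, 0.1973, 0.1563]
tcp_rot: [[-0.994, 0.106, 0.0], [0.106, 0.994, -0.002], [-0.0, -0.002, -1.0]]
contact_force: [-0.5, 0.2, -1.0]
opening: 0.0097
```

>>> move_arm --steps '[{"x":-0.1,"y":0,"z":0,"wx":0,"wy":0,"wz":0,"fingers":0.5},{"x":-0.2,"y":0,"z":0,"wx":0,"wy":0,"wz":0,"fingers":0.5}]'

```text
t: 10.38
position: [0.5474, 0.197, 0.1563]
tcp_rot: [[-0.994, 0.106, 0.0], [0.106, 0.994, -0.002], [-0.0, -0.002, -1.0]]
contact_force: [0.1, 0.4, -0.5]
opening: 0.0099
```

>>> move_arm --steps '[{"x":-0.1,"y":0,"z":0,"wx":0,"wy":0,"wz":0,"fingers":0.5},{"x":-0.2,"y":0,"z":0,"wx":0,"wy":0,"wz":0,"fingers":0.5}]'

```text
t: 10.62
position: [0.5494, 0.1968, 0.1563]
tcp_rot: [[-0.994, 0.106, 0.0], [0.106, 0.994, -0.002], [-0.0, -0.002, -1.0]]
contact_force: [-0.0, -0.7, -1.6]
opening: 0.0098
```

>>> move_arm --steps '[{"x":-0.1,"y":0,"z":0,"wx":0,"wy":0,"wz":0,"fingers":0.5},{"x":-0.2,"y":0,"z":0,"wx":0,"wy":0,"wz":0,"fingers":0.5}]'

```text
t: 10.88
position: [0.5515, 0.1966, 0.1563]
tcp_rot: [[-0.994, 0.106, 0.0], [0.106, 0.994, -0.002], [-0.0, -0.002, -1.0]]
contact_force: [0.6, -0.6, -1.2]
opening: 0.0095
```

>>> move_arm --steps '[{"x":-0.1,"y":0,"z":0,"wx":0,"wy":0,"wz":0,"fingers":0.5},{"x":-0.2,"y":0,"z":0,"wx":0,"wy":0,"wz":0,"fingers":0.5}]'

```text
t: 11.12
position: [0.5535, 0.1964, 0.1563]
tcp_rot: [[-0.994, 0.106, 0.0], [0.106, 0.994, -0.002], [-0.0, -0.002, -1.0]]
contact_force: [-0.7, -0.6, -1.3]
opening: 0.0098
```

>>> move_arm --steps '[{"x":-0.1,"y":0,"z":0,"wx":0,"wy":0,"wz":0,"fingers":0.5},{"x":-0.2,"y":0,"z":0,"wx":0,"wy":0,"wz":0,"fingers":0.5}]'

```text
t: 11.38
position: [0.5556, 0.1962, 0.1563]
tcp_rot: [[-0.994, 0.106, 0.0], [0.106, 0.994, -0.002], [-0.0, -0.002, -1.0]]
contact_force: [-0.5, -0.3, -0.7]
opening: 0.0099
```

>>> move_arm --steps '[{"x":-0.1,"y":0,"z":0,"wx":0,"wy":0,"wz":0,"fingers":0.5},{"x":-0.2,"y":0,"z":0,"wx":0,"wy":0,"wz":0,"fingers":0.5}]'

```text
t: 11.62
position: [0.5577, 0.1959, 0.1563]
tcp_rot: [[-0.994, 0.106, 0.0], [0.106, 0.994, -0.002], [-0.0, -0.002, -1.0]]
contact_force: [0.7, -0.1, -1.5]
opening: 0.0093
```

Run:
```python
import cv2
from h import *
s=vision.grab_frame('side'); cv2.imwrite('pics/side5.png',s)
def z(im,x,y,w,h,k):
    c=cv2.resize(im[y:y+h,x:x+w],None,fx=k,fy=k,interpolation=cv2.INTER_LANCZOS4); c=cv2.normalize(c,None,0,255,cv2.NORM_MINMAX); return c
cv2.imwrite('pics/s.png',z(s,250,150,90,65,8.5))
o=telemetry.observe();print(o['contact_force'],o['wrist_torque'],o['position'],o['t'])
```

```text
[-0.44997458  0.08870359 -1.41240619] [ 0.05171338  0.06583599 -0.01560658] [0.55774968 0.19592936 0.15631495] 11.675
```

View pics/s.png

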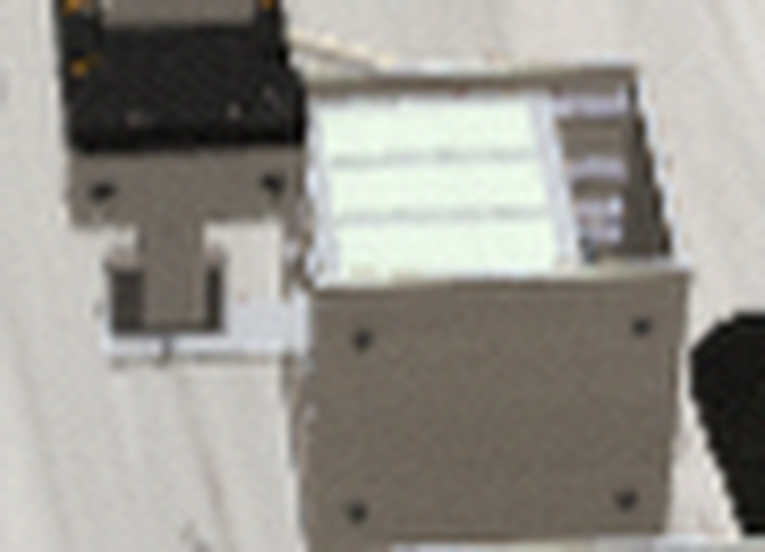

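>>> move_arm --steps '[{"x":-0.1,"y":0,"z":0,"wx":0,"wy":0,"wz":0,"fingers":0.5},{"x":-0.15,"y":0,"z":0,"wx":0,"wy":0,"wz":0,"fingers":0.5}]'

```text
t: 11.92
position: [0.5589, 0.1959, 0.1561]
tcp_rot: [[-0.994, 0.106, -0.001], [0.106, 0.994, -0.002], [0.001, -0.002, -1.0]]
contact_force: [-5.8, 0.2, 1.6]
opening: 0.0097
```

>>> move_arm --steps '[{"x":-0.1,"y":0,"z":0,"wx":0,"wy":0,"wz":0,"fingers":0.5},{"x":-0.15,"y":0,"z":0,"wx":0,"wy":0,"wz":0,"fingers":0.5}]'

```text
t: 12.18
position: [0.56, 0.1958, 0.1561]
tcp_rot: [[-0.994, 0.106, -0.003], [0.106, 0.994, -0.002], [0.002, -0.002, -1.0]]
contact_force: [-5.3, 0.9, 1.7]
opening: 0.0098
```

>>> move_arm --steps '[{"x":-0.1,"y":0,"z":0,"wx":0,"wy":0,"wz":0,"fingers":0.5},{"x":-0.2,"y":0,"z":0,"wx":0,"wy":0,"wz":0,"fingers":0.5}]'

```text
t: 12.42
position: [0.5616, 0.1958, 0.1562]
tcp_rot: [[-0.994, 0.106, -0.004], [0.106, 0.994, -0.002], [0.004, -0.002, -1.0]]
contact_force: [-6.5, 1.1, 1.2]
opening: 0.0099
```

Run:
```python
import cv2
from h import *
s=vision.grab_frame('side'); cv2.imwrite('pics/side6.png',s)
def z(im,x,y,w,h,k):
    c=cv2.resize(im[y:y+h,x:x+w],None,fx=k,fy=k,interpolation=cv2.INTER_LANCZOS4); c=cv2.normalize(c,None,0,255,cv2.NORM_MINMAX); return c
cv2.imwrite('pics/t.png',np.vstack([z(cv2.imread('pics/side5.png'),255,160,90,30,8),z(s,255,160,90,30,8)]))
o=telemetry.observe();print(o['contact_force'],o['wrist_torque'],o['position'],o['tcp_rot'],o['t'])
```

```text
[-5.7332472   0.14428377  2.25169645] [ 0.11789639  0.85595393 -0.07991107] [0.5616611  0.19574984 0.15617408] [[-0.99440227  0.10559689 -0.00366416]
 [ 0.10560484  0.99440607 -0.00204616]
 [ 0.00342759 -0.00242165 -0.99999119]] 12.475
```

View pics/t.png

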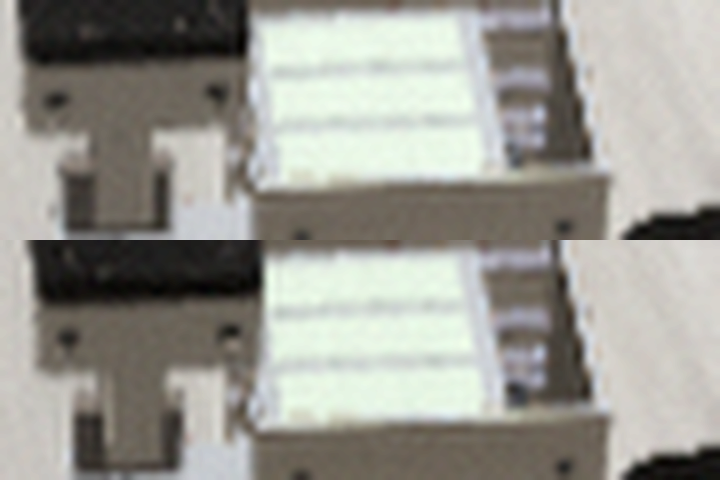

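>>> move_arm --steps '[{"x":0,"y":0,"z":0,"wx":0,"wy":0,"wz":0,"fingers":0.9},{"x":0,"y":0,"z":0,"wx":0,"wy":0,"wz":0,"fingers":1.2},{"x":0,"y":0,"z":0,"wx":0,"wy":0,"wz":0,"fingers":1.6},{"x":0,"y":0,"z":0,"wx":0,"wy":0,"wz":0,"fingers":2.4},{"x":0,"y":0,"z":0,"wx":0,"wy":0,"wz":0,"fingers":3}]'

```text
t: 13.1
position: [0.5617, 0.1957, 0.1562]
tcp_rot: [[-0.994, 0.106, -0.004], [0.106, 0.994, -0.002], [0.003, -0.002, -1.0]]
contact_force: [-0.0, 0.2, 0.6]
opening: 0.0288
```

Run:
```python
import cv2
from h import *
s=vision.grab_frame('side'); cv2.imwrite('pics/side7.png',s)
def z(im,x,y,w,h,k):
    c=cv2.resize(im[y:y+h,x:x+w],None,fx=k,fy=k,interpolation=cv2.INTER_LANCZOS4); c=cv2.normalize(c,None,0,255,cv2.NORM_MINMAX); return c
cv2.imwrite('pics/u.png',np.vstack([z(cv2.imread('pics/side6.png'),255,160,90,35,8),z(s,255,160,90,35,8)]))
o=telemetry.observe();print(o['contact_force'],o['wrist_torque'],o['position'],o['opening'],o['t'])
```

```text
[-0.05080803 -0.23337861  0.28376402] [0.08823655 0.01571291 0.0352512 ] [0.56168831 0.19576726 0.15618185] 0.02975677699219086 13.15
```

View pics/u.png

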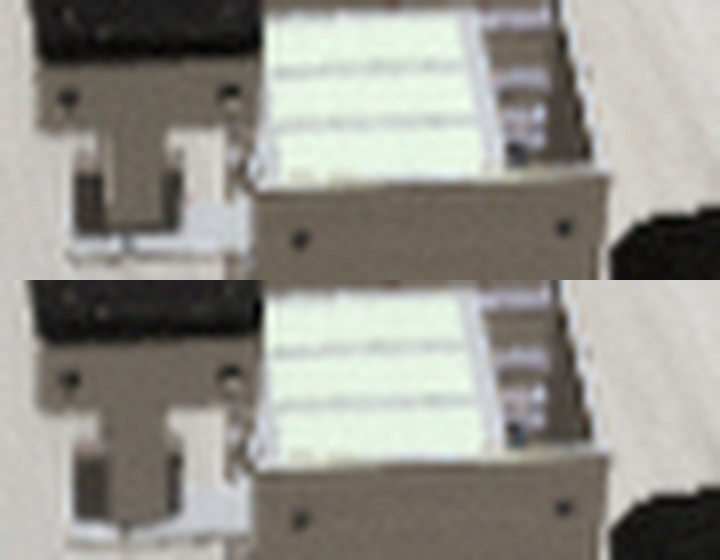

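The jaws are open and the carrier did not shift. I'll retract straight up, then away.

>>> move_arm --steps '[{"x":0,"y":0,"z":-1.0,"wx":0,"wy":0,"wz":0,"fingers":3},{"x":0,"y":0,"z":-3.0,"wx":0,"wy":0,"wz":0,"fingers":3},{"x":0,"y":0,"z":-6.0,"wx":0,"wy":0,"wz":0,"fingers":3},{"x":3,"y":0,"z":-11.0,"wx":0,"wy":0,"wz":0,"fingers":3},{"x":8,"y":0,"z":-13.0,"wx":0,"wy":0,"wz":0,"fingers":3}]'

```text
t: 13.78
position: [0.4825, 0.2045, 0.2895]
tcp_rot: [[-0.994, 0.106, 0.0], [0.106, 0.994, -0.001], [-0.0, -0.001, -1.0]]
contact_force: [0.5, 0.5, 0.0]
opening: 0.0297
```

>>> move_arm --steps '[{"x":5,"y":0,"z":0,"wx":0,"wy":0,"wz":0,"fingers":3},{"x":10,"y":0,"z":0,"wx":0,"wy":0,"wz":0,"fingers":3},{"x":12,"y":5,"z":0,"wx":0,"wy":0,"wz":0,"fingers":3},{"x":12,"y":10,"z":0,"wx":0,"wy":0,"wz":0,"fingers":3},{"x":12,"y":10,"z":0,"wx":0,"wy":0,"wz":0,"fingers":3}]'

```text
t: 14.4
position: [0.3734, 0.3188, 0.2899]
tcp_rot: [[-0.995, 0.104, 0.001], [0.104, 0.995, -0.0], [-0.001, -0.0, -1.0]]
contact_force: [0.1, 0.0, 0.4]
opening: 0.0297
```

Run:
```python
import cv2
from h import *
s=vision.grab_frame('side'); t=vision.grab_frame('top'); cv2.imwrite('pics/side8.png',s); cv2.imwrite('pics/top8.png',t)
def z(im,x,y,w,h,k):
    c=cv2.resize(im[y:y+h,x:x+w],None,fx=k,fy=k,interpolation=cv2.INTER_LANCZOS4); c=cv2.normalize(c,None,0,255,cv2.NORM_MINMAX); return c
cv2.imwrite('pics/v.png',z(s,255,150,85,65,9)); cv2.imwrite('pics/w.png',z(t,205,140,65,80,7.4))
```

```text
(no output)
```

View pics/v.png

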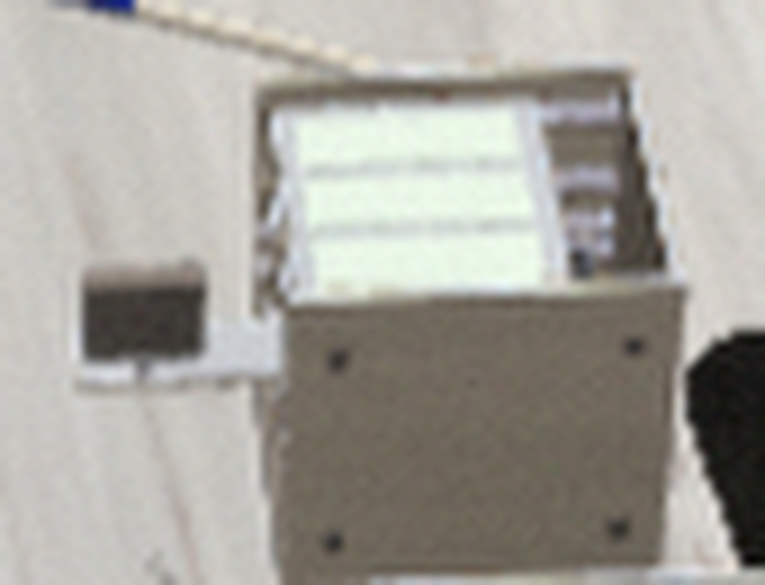

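View pics/w.png

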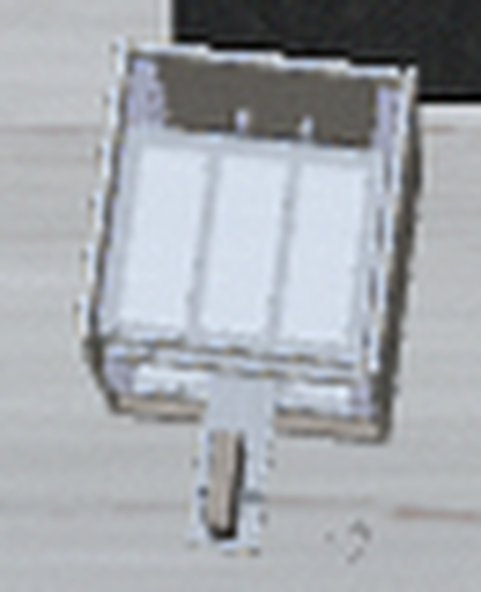

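View pics/top8.png

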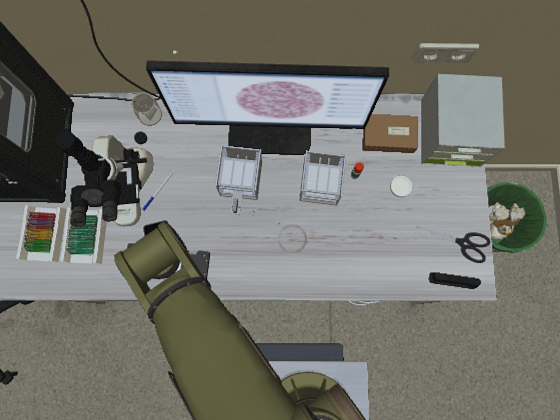

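Run:
```python
import cv2,numpy as np
def z(im,x,y,w,h,k): return cv2.resize(im[y:y+h,x:x+w],None,fx=k,fy=k,interpolation=cv2.INTER_LANCZOS4)
r=[]
for n,(x,y,w,h) in(('side',(308,152,25,34)),('top',(216,144,48,22))):
    a=cv2.imread(f'pics/{n}2.png');b=cv2.imread(f'pics/{n}8.png')
    A,B=z(a,x,y,w,h,8 if n=='top' else 15),z(b,x,y,w,h,8 if n=='top' else 15)
    d=cv2.absdiff(A,B); print(n,cv2.absdiff(a,b)[y:y+h,x:x+w].max(2).max())
    cv2.imwrite(f'pics/diff_{n}.png',cv2.convertScaleAbs(np.hstack([A,B]) if n=='side' else np.vstack([A,B,d*3]),alpha=1.6))
```

```text
side 27
top 41
```

View pics/diff_side.png

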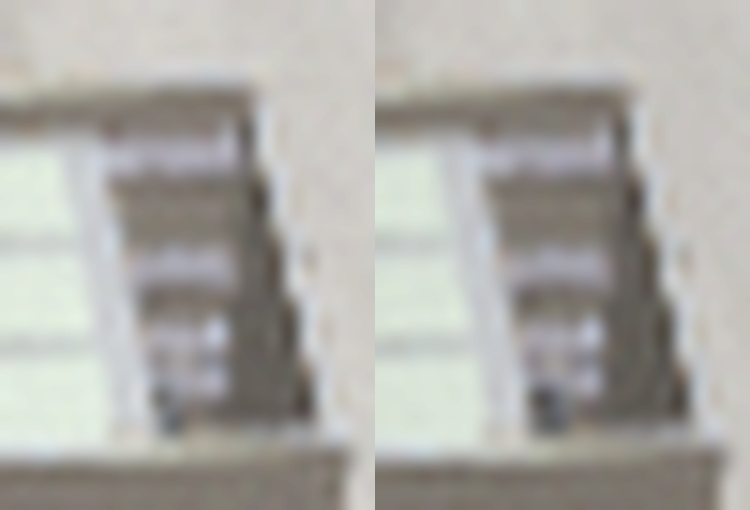

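View pics/diff_top.png

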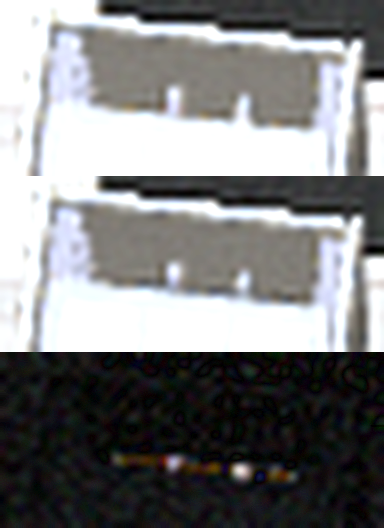

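```bash
python3 -c "
from bench import manip,telemetry
print(manip.finish_job(), telemetry.observe()['t'])"
```

```text
the job is handed in; nothing more can be done
the job is handed in; nothing more can be done
```

The slide carrier is in the left-hand rack (rack_a, free pair at 48 mm), pressed against its stop and released, and the job is handed in. I worked out the free pair from the top view: the left rack's sheets sit at 22, 74 and 100 mm, the right rack's at 22, 48 and 100 mm.

- **Insertion:** I gripped the carrier by its upright grip, lifted it and slid it in with only sensor noise on the force reading. The stop was met about 88 mm behind the mouth.
- **Pushing the stop:** Pushing took about 6 N; the readings peaked at about 6.5 N. From the arm's travel, the stop moved back about 2.4 to 3.6 mm.
- **Release:** The carrier did not shift when the jaws opened, and the arm then moved clear. All moves and checks were done by about 14.5 s.
- **Last checks:** The pictures show the carrier in its slot and the tongue and grip sticking out straight. The petri dish and glue stick have not moved. The arm hid most of the phone in the last picture; it never came down near it.
- **Less certain:**
  - The stop is mostly hidden. The pictures show only that it moved back, by roughly 1 to 2 mm or more, so the push distance rests mainly on the arm's travel and the force readings.
  - The cameras read heights about 3 to 4 mm too low, so I relied on positions relative to the rack and on the arm's own height.

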